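Stack lens spacers on the assembly arbor

TASK

Load the microscope illuminator's three brass lens spacers onto the stepped arbor, the large one first, then the medium, then the small, each pushed fully home so that it rests flat on its own shoulder. They are a close fit and the arbor's spring balls drag on them: ease them on by feel and press gently, never jamming or forcing one, then let go and leave the other things on the counter where they are.

Things in the scene. Friction and masses are not known exactly. Their poses are not given: they have to be found in the camera images.
- arbor: Upright stepped steel arbor, fixed to the counter. Origin: centre of its underside, on the counter; z up its axis. Heights above the counter: round base 100 mm across to 12 mm, boss 48 mm across to 24 mm, then three cylindrical lands: 38 mm across from 24 to 44 mm, 30 mm across from 44 to 61 mm, 22 mm across from 61 to 75 mm (flat top). Each land's upper rim has a 1.5 mm 45-degree bevel.
- spacer_large: Large spacer: plain brass ring, 54 mm outside diameter, 39 mm bore, 18 mm thick, about 170 g, lying flat and loose on the counter at the start. Origin: centre of its underside; z along its axis (up). It belongs on the 38 mm land (0.5 mm play all round), underside resting on the shoulder at the foot of that land. Soft brass: come onto the shoulder very slowly (about 5 mm/s), with no more than about 8 N.
- spacer_medium: Medium spacer: plain brass ring, 44 mm outside diameter, 31 mm bore, 15 mm thick, about 100 g, lying flat and loose on the counter at the start. Origin: centre of its underside; z along its axis (up). It belongs on the 30 mm land (0.5 mm play all round), underside resting on the shoulder at the foot of that land. Soft brass: come onto the shoulder very slowly (about 5 mm/s), with no more than about 8 N.
- spacer_small: Small spacer: plain brass ring, 34 mm outside diameter, 23 mm bore, 12 mm thick, about 50 g, lying flat and loose on the counter at the start. Origin: centre of its underside; z along its axis (up). It belongs on the 22 mm land (0.5 mm play all round), underside resting on the shoulder at the foot of that land. Soft brass: come onto the shoulder very slowly (about 5 mm/s), with no more than about 8 N.
- seat_large (a point): Point on the arbor's axis at the shoulder (24 mm above the counter) where the large spacer's underside must rest. On the land above it three small spring balls, their centres 32 mm above the counter, stand 1.2 mm proud and rub in the bore: the spacer does not drop home by its own weight; sliding it down over them takes a push of about 4 to 9 N until it stops hard on the shoulder.
- seat_medium (a point): Point on the arbor's axis at the shoulder (44 mm above the counter) where the medium spacer's underside must rest. On the land above it three small spring balls, their centres 51 mm above the counter, stand 1.2 mm proud and rub in the bore: the spacer does not drop home by its own weight; sliding it down over them takes a push of about 4 to 9 N until it stops hard on the shoulder.
- seat_small (a point): Point on the arbor's axis at the shoulder (61 mm above the counter) where the small spacer's underside must rest. On the land above it three small spring balls, their centres 66.5 mm above the counter, stand 1.2 mm proud and rub in the bore: the spacer does not drop home by its own weight; sliding it down over them takes a push of about 4 to 9 N until it stops hard on the shoulder.
- lens_housing: Empty black lens housing of the illuminator, a round cup 66 mm across and 62 mm high, standing open end up on the counter. Origin: centre of its underside. Bystander.
- fluid_bottle: Small amber dropper bottle of lens fluid, 34 mm across and 90 mm high. Origin: centre of its underside. Bystander.
- slide_box: Closed green plastic slide box, 92 x 122 x 37 mm. Origin: centre of its underside. Bystander.
Mind the look-alikes: they are no part of the job. What is shaped like the spacer_large but black, grey or red is not meant.

How it is judged (in metres and radians):
On the way, in this order (a step that is already met when the one before it is completed fails the run):
1. the large spacer is fully home on its shoulder (horizontal distance between spacer_large and seat_large below 0.002 m and z of spacer_large in the frame of arbor between 0.021 and 0.026 m and angle between the z axis of spacer_large and the z axis of arbor, either way round below 0.06 rad), for 0.2 s.
2. the medium spacer is fully home on its shoulder (horizontal distance between spacer_medium and seat_medium below 0.002 m and z of spacer_medium in the frame of arbor between 0.041 and 0.046 m and angle between the z axis of spacer_medium and the z axis of arbor, either way round below 0.06 rad), for 0.2 s.
3. the small spacer is fully home on its shoulder (horizontal distance between spacer_small and seat_small below 0.002 m and z of spacer_small in the frame of arbor between 0.058 and 0.063 m and angle between the z axis of spacer_small and the z axis of arbor, either way round below 0.06 rad), for 0.2 s.
At the end, for the whole second after the job is handed in: all three spacers at rest on the arbor, large below, medium, small on top, each with its underside within 2 mm of its own shoulder, centred within 2 mm and flat within 0.06 rad (all of step 1 and all of step 2 and all of step 3 and linear speed of each of spacer_large, spacer_medium, spacer_small below 0.01 m/s); the robot touches nothing.
It fails at once if a spacer and the arbor load each other with more than 35 N (the balls' own 10 N included) (contact force between any of spacer_large, spacer_medium, spacer_small and arbor above 35 N).
It fails at once if a bystander is moved by more than 20 mm (distance of any of lens_housing, fluid_bottle, slide_box from where it was at the start of the episode above 0.02 m).
It also fails if it takes over 69 s, if anything falls off the work surface, if the arm or the gripper's body presses on something with over 40 N, if the wrist force passes 120 N, or if a joint passes its speed limit or range.

ROBOT

A 6-joint arm with a two-finger parallel gripper is mounted at the origin on the work surface. World frame = base frame: x ahead of the robot, y to its left, z up, the work surface at z = 0. Lengths are in m, angles in degrees, forces in N, time in s.
With the tool pointing down it reaches from about 0.35 to 0.95 m from the base axis. Payload 17.4 kg.
Tool frame: the origin (TCP) lies where the fingers leave the gripper's body, on its centre line; the fingertips stand manip.finger_overhang ahead of it and the grasp point (between the pads) lies 65 mm ahead of it (manip.finger_overhang is the distance from the TCP to the fingertips, in m); z points along the fingers, y is the direction in which the jaws open and shut (so a half turn about z gives the same grasp; the last joint's range is limited). The gripper opens to 93 mm and grips with 3 to 60 N. Pads are 15 mm wide; open, the fingers measure 128 mm over their backs; the gripper's body (75 mm by 188 mm) begins 65 mm behind the grasp point.
Start: joints at [64.011, 6.646, 82.598, -0, 90.757, -2.166], TCP at [0.273, 0.617, 0.303] pointing down, gripper open.
Joint ranges: [-162.19, 162.19], [-47.58, 125.68], [4.15, 143.07], [-65.23, 245.23], [0.69, 171.88], [-170.13, 170.13]. Speed limits (degrees/s): [108.29, 108.29, 127.2, 180, 180, 180].

INTERFACE

Orientations are given as a 3x3 rotation matrix whose columns are the frame's x, y, z axes.
In Python, from station import manip, optics, ticket gives the robot as it stands. The module is installed in compiled form; this text tells all that it offers.
- The arm moves only by the tool carry_out, never from a script. Its argument "motion" is a list of rows, each an object with "linear": the shift along the world's x, y, z in m, a list of three; "angular": the turn, a rotation vector about the world's x, y, z in rad, a list of three; "claw": the closure in counts, from 0 (fully open) to 255 (shut). In form: [{"linear": [x, y, z], "angular": [wx, wy, wz], "claw": claw}, ...]. A call has 1 to 8 rows; each row is the pose to reach, as a shift and turn from the pose commanded when the call began; what a row does not reach only later rows make up. A row lasts 1/12 s, in which the tool goes at most 41.7 mm and 7.16 degrees, less where a joint would pass 70% of its speed; a pose out of reach is approached as far as the arm can. A call with a gripper value outside its range is refused whole. The fingers move at their own pace and stop on an object; "squeeze" is the grip in N (left out, the last holds). Time passes only in rows, so rows that repeat a pose let the fingers close. It gives the time, the measured TCP pose, the force and the opening at its end, in the units of the state.
- manip.state(): the state, without advancing time (a new reading comes with each control period).
- optics.read_camera(name): name is "scene" or "side" or "wrist"; returns the picture (400x640x3 uint8, blue, green, red); there is no depth.
- optics.camera_model(name): a dict with "intrinsics" (3x3 intrinsics, pixels), "rvec" (rotation vector, rad) and "tvec" (3), from world to camera coordinates, as OpenCV has them; the wrist camera has in their place "hand_eye" (4x4, takes a point from camera to tool coordinates, whose origin is the TCP and whose axes are the flange's). Camera axes: x right, y down, z forward; pixel columns grow to the right and rows downward; lengths in m; the calibration is good to about 2 mm. A picture is of the moment at which its call begins: read the wrist's pose just before it. camera_model takes no time and is no camera call.
- ticket.job_done(): hands the job in, once; it reports no verdict.
The state is a dict: "time": time; "joint_pos": joint angles; "dq": joint speeds; "effort": joint torques, N m; "tcp_pos": TCP position; "eef_rot": TCP orientation; "ft_force": force on the tool from outside, world axes, zero at the start; "moment": the same for the moment, N m; "gripper_width": finger opening in m.
Only numpy, scipy, OpenCV 4.12 (cv2) and the standard library are available. Lean on these libraries where they do the work, as an engineer would, in place of code of your own. Each camera call takes 0.05 s, during which the arm holds its last target. There are 200 camera calls.

## Working session

There is one attempt and no reset: what is moved stays moved. The work goes in short steps, Python scripts to look and compute and a tool call to move; the robot and the scene stay as the last step left them, time stands still between calls to the robot, and variables do not carry over. Pictures are saved under pics/ and viewed, about 8 in all and at most 12, crops included, and the job is handed in when it is done.

Besides the shell and the picture viewer there is one more tool, called after "Emit:" by a JSON object that holds its "api" and its "payload". carry_out: Moves the arm, as the interface text tells. Its arguments: {"type":"object","properties":{"motion":{"type":"array","items":{"type":"object","properties":{"linear":{"type":"array","items":{"type":"number"}},"angular":{"type":"array","items":{"type":"number"}},"claw":{"type":"number"}}}},"squeeze":{"type":"number"}},"required":["motion"]}

```bash
mkdir -p pics; python3 - <<'E'
from station import manip, optics
import cv2,numpy as np
s=manip.state();print({k:np.round(v,4).tolist() for k,v in s.items()});print(manip.finger_overhang)
for n in("scene","side","wrist"):
    im=optics.read_camera(n);cv2.imwrite(f"pics/{n}0.png",im);m=optics.camera_model(n);print(n,{k:np.round(v,4).tolist() for k,v in m.items()})
a=[cv2.imread(f"pics/{n}0.png") for n in("scene","side")]
E
```

```text
{'time': 0.0, 'joint_pos': [64.0109, 6.6728, 82.6364, -0.0002, 90.7546, -2.163], 'dq': [0.0325, 0.0066, -0.1196, 0.0215, 0.1269, 0.0168], 'effort': [-0.0011, -72.1257, -62.2618, 0.0779, 0.0238, -0.0], 'tcp_pos': [0.2726, 0.6174, 0.302], 'eef_rot': [[-0.9148, 0.404, -0.0005], [0.404, 0.9148, -0.001], [0.0, -0.0011, -1.0]], 'ft_force': [1.0007, -0.2537, -0.0941], 'moment': [-0.0233, -0.0023, -0.0128], 'gripper_width': 0.0931}
0.0841
scene {'intrinsics': [[361.3541, 0.0, 323.6387], [0.0, 361.3541, 204.1132], [0.0, 0.0, 1.0]], 'rvec': [1.1248, 2.5309, -0.8083], 'tvec': [0.4427, -0.2874, 1.1721]}
side {'intrinsics': [[431.9465, 0.0, 318.2709], [0.0, 431.9465, 200.5818], [0.0, 0.0, 1.0]], 'rvec': [2.0942, -0.1186, 0.064], 'tvec': [-0.597, 0.073, 1.0609]}
wrist {'intrinsics': [[282.1361, 0.0, 320.5063], [0.0, 282.1361, 201.8115], [0.0, 0.0, 1.0]], 'hand_eye': [[-0.0013, -0.9538, -0.3006, 0.0836], [1.0, -0.0013, 0.0, 0.0002], [-0.0004, -0.3006, 0.9538, -0.0806], [0.0, 0.0, 0.0, 1.0]]}
```

View pics/scene0.png

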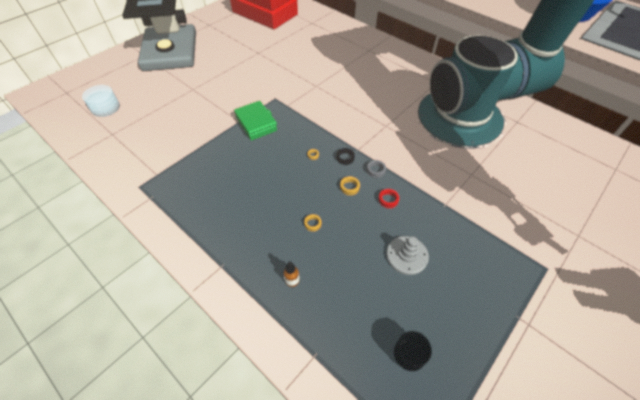

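View pics/side0.png

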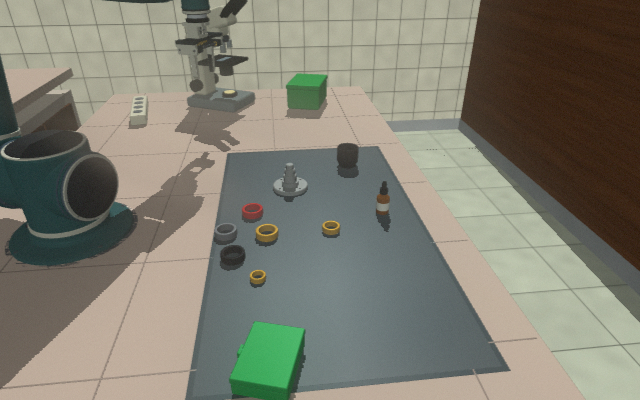

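The scene view shows three brass rings: large (350,186), medium (313,222) and small (313,154). The arbor is at (408,252). The look-alikes are black (346,156), grey (376,167) and red (388,198). The brass-coloured ring of the largest size, at (350,186), is spacer_large. In the side view the brass rings are at (267,233), (331,228) and (258,277), with the arbor at (290,180).

```bash
cat > h.py <<'E'
import cv2,numpy as np
from station import manip,optics
def cam(n,s=None):
    m=optics.camera_model(n);K=m["intrinsics"]
    if n=="wrist":
        s=s or manip.state();T=np.eye(4);T[:3,:3]=s["eef_rot"];T[:3,3]=s["tcp_pos"];T=T@np.array(m["hand_eye"])
        return K,T[:3,:3].T,-T[:3,:3].T@T[:3,3]
    return K,cv2.Rodrigues(np.array(m["rvec"]))[0],np.array(m["tvec"]).ravel()
def plane(c,uv,z):
    K,R,t=c;uv=np.atleast_2d(uv).astype(float);d=np.c_[uv,np.ones(len(uv))]@np.linalg.inv(K).T@R;o=-R.T@t
    return o+d*((z-o[2])/d[:,2])[:,None]
def proj(c,X):
    K,R,t=c;p=(np.atleast_2d(X)@R.T+t)@np.array(K).T;return p[:,:2]/p[:,2:]
E
python3 - <<'E'
from h import *
for n in("scene","side"):
    im=cv2.imread(f"pics/{n}0.png");h=cv2.cvtColor(im,cv2.COLOR_BGR2HSV)
    m=cv2.inRange(h,(12,130,90),(32,255,255));c=cam(n)
    k,l,st,ce=cv2.connectedComponentsWithStats(m)
    for i in range(1,k):
        if st[i,4]>25:
            cs,_=cv2.findContours((l==i).astype(np.uint8),0,1)
            e=cv2.fitEllipse(cs[0]) if len(cs[0])>5 else None
            hull=cs[0][:,0]
            P=plane(c,hull,.008);print(n,st[i].tolist(),ce[i].round(1),'centre',plane(c,e[0],.008).round(4) if e else'', 'ext',np.ptp(P,0).round(3)[:2])
print('arbor base guess',plane(cam("scene"),[408,255],.012),plane(cam("side"),[290.5,186],.012), 'tip',plane(cam("scene"),[408,240],.075),plane(cam("side"),[289.5,165],.075))
for n,u in(("grey",(376,167)),("black",(346,156)),("red",(388,198))):print(n,plane(cam("scene"),u,.009))
a=cv2.resize(cv2.imread("pics/scene0.png")[130:280,280:440],None,fx=4,fy=4,interpolation=cv2.INTER_CUBIC)
cv2.imwrite("pics/crop1.png",a)
E
```

```text
scene [308, 150, 10, 9, 62] [312.7 154. ] centre [[ 0.4522 -0.2321  0.008 ]] ext [0.033 0.036]
scene [340, 177, 20, 18, 193] [349.6 185.2] centre [[ 0.47   -0.0778  0.008 ]] ext [0.057 0.058]
scene [304, 215, 17, 16, 151] [312.2 222.4] centre [[ 0.6267 -0.0711  0.008 ]] ext [0.045 0.046]
scene [284, 269, 14, 11, 89] [291.2 274.5] centre [[ 0.7635 -0.0108  0.008 ]] ext [0.03  0.028]
side [377, 194, 12, 8, 44] [382.3 197.3] centre [[0.7838 0.0583 0.008 ]] ext [0.03  0.038]
side [323, 221, 17, 13, 127] [331.3 226.2] centre [[ 0.6247 -0.0674  0.008 ]] ext [0.04  0.055]
side [256, 224, 22, 18, 187] [265.9 233.1] centre [[ 0.4664 -0.0734  0.008 ]] ext [0.051 0.073]
side [250, 270, 15, 14, 148] [257.2 276.3] centre [[ 0.4468 -0.2352  0.008 ]] ext [0.029 0.043]
arbor base guess [[0.54290558 0.16299968 0.012     ]] [[0.53744182 0.14586921 0.012     ]] tip [[0.54726335 0.15103855 0.075     ]] [[0.53724351 0.15235762 0.075     ]]
grey [[ 0.36874353 -0.06376224  0.009     ]]
black [[ 0.39358335 -0.15418705  0.009     ]]
red [[0.43511523 0.02649238 0.009     ]]
```

View pics/crop1.png

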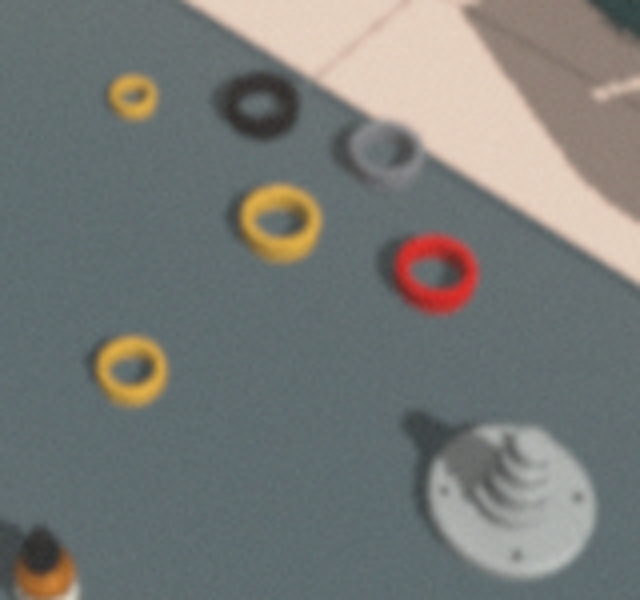

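The enlarged crop confirms it. The brass ring at crop (281,222), scene (350,186), is the large spacer, and the black, grey and red rings are decoys. I'm moving over the arbor first for a wrist view.

Emit:
{"api": "carry_out", "payload": {"motion": [{"linear":[0.02,-0.035,0],"angular":[0,0,0],"claw":0},{"linear":[0.04,-0.07,-0.01],"angular":[0,0,0],"claw":0},{"linear":[0.06,-0.105,-0.02],"angular":[0,0,0],"claw":0},{"linear":[0.08,-0.14,-0.03],"angular":[0,0,0],"claw":0},{"linear":[0.1,-0.175,-0.04],"angular":[0,0,0],"claw":0},{"linear":[0.12,-0.21,-0.05],"angular":[0,0,0],"claw":0},{"linear":[0.14,-0.244,-0.05],"angular":[0,0,0],"claw":0},{"linear":[0.16,-0.279,-0.05],"angular":[0,0,0],"claw":0}]}}

```text
time: 0.82
tcp_pos: [0.4329, 0.3366, 0.252]
eef_rot: [[-0.915, 0.404, -0.001], [0.404, 0.915, -0.001], [0.001, -0.001, -1.0]]
ft_force: [1.0, 0.3, -0.0]
gripper_width: 0.0931
```

Emit:
{"api": "carry_out", "payload": {"motion": [{"linear":[0.02,-0.035,0],"angular":[0,0,0],"claw":0},{"linear":[0.04,-0.07,0],"angular":[0,0,0],"claw":0},{"linear":[0.06,-0.105,0],"angular":[0,0,0],"claw":0},{"linear":[0.08,-0.14,0],"angular":[0,0,0],"claw":0},{"linear":[0.1,-0.175,0],"angular":[0,0,0],"claw":0},{"linear":[0.107,-0.186,0],"angular":[0,0,0],"claw":0},{"linear":[0.107,-0.186,0],"angular":[0,0,0],"claw":0},{"linear":[0.107,-0.186,0],"angular":[0,0,0],"claw":0}]}}

```text
time: 1.48
tcp_pos: [0.5397, 0.1523, 0.2525]
eef_rot: [[-0.914, 0.405, -0.001], [0.405, 0.914, 0.0], [0.001, -0.0, -1.0]]
ft_force: [-0.2, -0.4, -0.1]
gripper_width: 0.093
```

```bash
python3 - <<'E'
from h import *
s=manip.state();np.save("sA.npy",s,allow_pickle=True);print(s["time"],s["tcp_pos"],s["ft_force"],s["joint_pos"])
cv2.imwrite("pics/wA.png",optics.read_camera("wrist"))
E
```

```text
1.4833 [0.53965932 0.15225617 0.25245739] [-0.15386109 -0.43322305 -0.12500125] [ 1.31427227e+01 -6.62395488e+00  1.00534755e+02  1.62322489e-02
  8.61240713e+01 -5.29483330e+01]
```

View pics/wA.png

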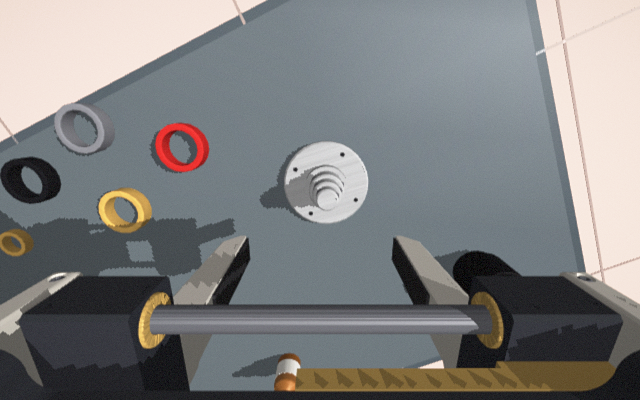

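The wrist view shows the arbor base centred at about (326,182) with its top at about (327,198). The fingertips are at columns 245 and 395, and the brass rings are at (125,210) and (15,242).

```bash
cat >> h.py <<'E'
from scipy.optimize import least_squares
def fit(c,im,z,r,g,w=.006,sat=False,sign=0):
    """circle centre on plane z with known radius r; radial edge search around guess g"""
    I=(cv2.cvtColor(im,cv2.COLOR_BGR2HSV)[...,1] if sat else cv2.cvtColor(im,cv2.COLOR_BGR2GRAY)).astype(np.float32)
    I=cv2.GaussianBlur(I,(0,0),.8);g=np.array(g[:2],float);th=np.linspace(0,2*np.pi,180,endpoint=False);U=np.c_[np.cos(th),np.sin(th)]
    for it in range(4):
        rr=np.linspace(r-w,r+w,81);P=g+U[:,None]*rr[None,:,None]
        uv=proj(c,np.c_[P.reshape(-1,2),np.full(180*81,z)]).astype(np.float32).reshape(180,81,2)
        G=np.gradient(cv2.remap(I,uv[...,0],uv[...,1],1),axis=1);G=np.abs(G) if sign==0 else sign*G
        k=G.argmax(1);s=G.max(1);ok=(s>np.median(s)*.6)&(k>1)&(k<79);Q=P[np.arange(180),k][ok]
        f=least_squares(lambda p:np.hypot(*(Q-p[:2]).T)-p[2],[*g,r],loss="soft_l1",f_scale=.0005)
        g=f.x[:2];w=max(w*.6,.002)
    res=np.hypot(*(Q-g).T)-f.x[2];return g.round(5),round(f.x[2],5),ok.sum(),round(np.median(abs(res)),5)
E
python3 - <<'E'
from h import *
s=np.load("sA.npy",allow_pickle=True).item();im=cv2.imread("pics/wA.png");c=cam("wrist",s)
g=plane(c,[326,182],.012)[0];print(g)
print("base",fit(c,im,.012,.05,g))
for z,r in((.024,.024),(.0425,.019),(.0595,.015),(.0735,.011),(.075,.0095)):print(z,fit(c,im,z,r,fit(c,im,.012,.05,g)[0],.004))
for n,u,r,z in(("L",(125,207),.027,.018),("S",(15,241),.017,.012)):
    g=plane(c,u,z)[0];print(n,g,fit(c,im,z,r,g,sat=True))
E
```

```text
[0.53607596 0.16109345 0.012     ]
base (array([0.5381 , 0.16031]), np.float64(0.04887), np.int64(134), np.float64(0.00023))
0.024 (array([0.53919, 0.16002]), np.float64(0.02408), np.int64(89), np.float64(0.00064))
0.0425 (array([0.53597, 0.15753]), np.float64(0.01912), np.int64(87), np.float64(0.00078))
0.0595 (array([0.53593, 0.15911]), np.float64(0.01456), np.int64(83), np.float64(0.00091))
0.0735 (array([0.53553, 0.16033]), np.float64(0.01071), np.int64(114), np.float64(0.00051))
0.075 (array([0.53744, 0.16037]), np.float64(0.00994), np.int64(128), np.float64(0.0002))
L [ 0.46617321 -0.06673256  0.018     ] (array([ 0.46925, -0.06402]), np.float64(0.02636), np.int64(107), np.float64(0.0005))
S [ 0.4475385  -0.22350919  0.012     ] (array([ 0.44896, -0.22005]), np.float64(0.01705), np.int64(99), np.float64(0.00057))
```

Emit:
{"api": "carry_out", "payload": {"motion": [{"linear":[-0.01,-0.035,0],"angular":[0,0,0],"claw":0},{"linear":[-0.02,-0.07,0],"angular":[0,0,0],"claw":0},{"linear":[-0.03,-0.105,0],"angular":[0,0,0],"claw":0},{"linear":[-0.04,-0.14,0],"angular":[0,0,0],"claw":0},{"linear":[-0.05,-0.175,0],"angular":[0,0,0],"claw":0},{"linear":[-0.07,-0.21,0],"angular":[0,0,0],"claw":0},{"linear":[-0.07,-0.228,0],"angular":[0,0,0],"claw":0},{"linear":[-0.07,-0.228,0],"angular":[0,0,0],"claw":0}]}}

```text
time: 2.2
tcp_pos: [0.4689, -0.0768, 0.253]
eef_rot: [[-0.914, 0.405, 0.001], [0.405, 0.914, -0.001], [-0.001, -0.0, -1.0]]
ft_force: [0.3, 0.5, 0.0]
gripper_width: 0.0929
```

```bash
python3 - <<'E'
from h import *
s=manip.state();np.save("sB.npy",s,allow_pickle=True);print(s["time"],s["tcp_pos"])
im=optics.read_camera("wrist");cv2.imwrite("pics/wB.png",im);c=cam("wrist",s)
for n,g,r,z,ri in(("L",(.468,-.076),.027,.018,.0195),("M",(.626,-.07),.022,.015,.0155),("S",(.45,-.233),.017,.012,.0115)):
    print(n,proj(c,[*g,z]).round(),fit(c,im,z,r,g,.008,sat=True,sign=-1),fit(c,im,z,r,g,.008),fit(c,im,z,ri,g,.005))
E
```

```text
2.2 [ 0.46890882 -0.07681209  0.25303346]
L [[321. 188.]] (array([ 0.46837, -0.07632]), np.float64(0.02706), np.int64(178), np.float64(0.00037)) (array([ 0.46923, -0.07638]), np.float64(0.02632), np.int64(175), np.float64(0.00025)) (array([ 0.46931, -0.07645]), np.float64(0.01929), np.int64(159), np.float64(0.00023))
M [[374. 291.]] (array([ 0.62299, -0.07066]), np.float64(0.02219), np.int64(122), np.float64(0.00041)) (array([ 0.62417, -0.07066]), np.float64(0.0214), np.int64(158), np.float64(0.00027)) (array([ 0.62415, -0.07057]), np.float64(0.01535), np.int64(164), np.float64(0.00031))
S [[198. 224.]] (array([ 0.44783, -0.2297 ]), np.float64(0.01773), np.int64(156), np.float64(0.00077)) (array([ 0.44843, -0.23198]), np.float64(0.01632), np.int64(165), np.float64(0.00023)) (array([ 0.45065, -0.23422]), np.float64(0.01273), np.int64(128), np.float64(0.00057))
```

View pics/wB.png

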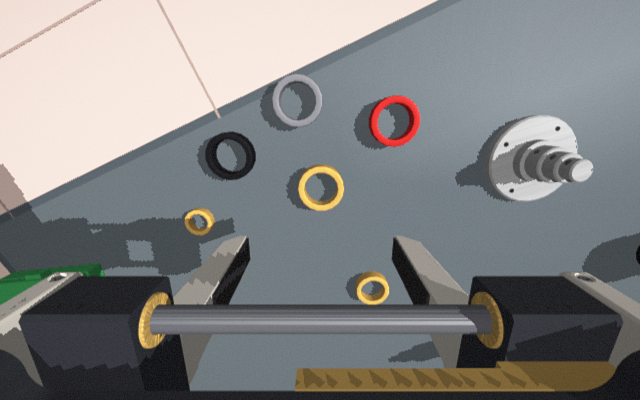

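The wrist view at B shows large at (321,188), medium at (373,290), small at (199,222) and the arbor base at about (534,158). Off-axis scale disagrees between views A and B, so I'll check the calibration with a joint fit.

```bash
python3 - <<'E'
from h import *
from scipy.spatial.transform import Rotation as Ro
ims=[cv2.imread(f"pics/w{k}.png") for k in"AB"];ss=[np.load(f"s{k}.npy",allow_pickle=True).item() for k in"AB"]
print([s["dq"].round(2).tolist() for s in ss])
# pixel ellipse centres of ring tops / disc edges: get contour points per view via fit edges
def edges(c,im,z,r,g,w=.004):
    I=cv2.GaussianBlur(cv2.cvtColor(im,cv2.COLOR_BGR2GRAY),(0,0),.8).astype(np.float32);th=np.linspace(0,2*np.pi,120,endpoint=False)
    rr=np.linspace(r-w,r+w,61);P=np.array(g[:2])+np.c_[np.cos(th),np.sin(th)][:,None]*rr[None,:,None]
    uv=proj(c,np.c_[P.reshape(-1,2),np.full(120*61,z)]).astype(np.float32).reshape(120,61,2)
    G=abs(np.gradient(cv2.remap(I,uv[...,0],uv[...,1],1),axis=1));k=G.argmax(1);s=G.max(1);ok=(s>np.median(s)*.8)&(k>2)&(k<58)
    return uv[np.arange(120),k][ok]
cs=[cam("wrist",s) for s in ss]
gB=plane(cs[1],[534,158],.012)[0];tB=plane(cs[1],[582,170],.075)[0];print("arbor B",gB,tB)
fb=fit(cs[1],ims[1],.012,.05,gB,.006);ft=fit(cs[1],ims[1],.075,.0095,tB,.004);print(fb,ft)
fm=fit(cs[0],ims[0],.018,.027,(.4675,-.066),.006);fs=fit(cs[0],ims[0],.012,.017,(.4485,-.222),.006);print("A: L,S",fm,fs)
obs=[(0,0,.012,.05,(.5381,.1603)),(0,0,.075,.0098,(.5374,.1604)),(1,0,.012,.05,fb[0]),(1,0,.075,.0098,ft[0]),
 (0,1,.018,.0265,fm[0]),(1,1,.018,.0265,(.4692,-.0764)),(1,2,.015,.0215,(.6242,-.0707)),(1,3,.012,.0165,(.4484,-.232)),(0,3,.012,.0165,fs[0])]
E=[edges(cs[v],ims[v],z,r,g) for v,o,z,r,g in obs]
he0=np.array(optics.camera_model("wrist")["hand_eye"]);K0=np.array(optics.camera_model("wrist")["intrinsics"])
def mk(v,p):
    T=np.eye(4);T[:3,:3]=ss[v]["eef_rot"];T[:3,3]=ss[v]["tcp_pos"];h=he0.copy();h[:3,:3]=Ro.from_rotvec(p[:3]).as_matrix()@h[:3,:3];h[:3,3]+=p[3:6]
    T=T@h;K=K0.copy();K[0,0]*=1+p[6];K[1,1]*=1+p[6];return K,T[:3,:3].T,-T[:3,:3].T@T[:3,3]
def res(p):
    out=[p[:3]/.01,p[3:6]/.002,[p[6]/.02]]
    for (v,o,z,r,g),e in zip(obs,E):
        P=plane(mk(v,p),e,z)[:,:2];out.append((np.hypot(*(P-p[7+2*o:9+2*o]).T)-r)/.0008)
    return np.concatenate(out)
f=least_squares(res,[0]*7+[.538,.16,.469,-.076,.624,-.07,.449,-.231],loss="soft_l1",x_scale=[.01]*3+[.002]*3+[.02]+[.01]*8)
print("rot",f.x[:3].round(4),"t",f.x[3:6].round(4),"f",f.x[6].round(4));print(f.x[7:].reshape(-1,2).round(4))
for (v,o,z,r,g),e in zip(obs,E):
    P=plane(mk(v,f.x),e,z)[:,:2]-f.x[7+2*o:9+2*o];q=least_squares(lambda a:np.hypot(*(P-a[:2]).T)-a[2],[0,0,r],loss="soft_l1",f_scale=.0005).x;print(v,o,z,r,"off",q.round(4))
E
```

```text
[[2.07, -0.38, 0.3, 0.23, -0.01, 0.33], [3.56, 0.89, -0.52, 0.88, 0.06, 4.06]]
arbor B [0.53636025 0.159611   0.012     ] [0.53746379 0.15848287 0.075     ]
(array([0.53827, 0.15905]), np.float64(0.04851), np.int64(110), np.float64(0.0003)) (array([0.53799, 0.15853]), np.float64(0.00984), np.int64(171), np.float64(0.00032))
A: L,S (array([ 0.46921, -0.06506]), np.float64(0.02742), np.int64(127), np.float64(0.00073)) (array([ 0.44845, -0.23069]), np.float64(0.0164), np.int64(147), np.float64(0.00039))
rot [ 0.0041  0.0112 -0.0048] t [ 0.0001 -0.      0.0041] f -0.0312
[[ 0.5325  0.1621]
 [ 0.464  -0.0743]
 [ 0.6204 -0.0683]
 [ 0.4437 -0.2362]]
0 0 0.012 0.05 off [ 0.0001 -0.0002  0.0494]
0 0 0.075 0.0098 off [-0.001  -0.0004  0.0101]
1 0 0.012 0.05 off [-0.0001  0.0016  0.0487]
1 0 0.075 0.0098 off [0.0004 0.0001 0.0098]
0 1 0.018 0.0265 off [0.0002 0.0058 0.0278]
1 1 0.018 0.0265 off [-0.0001 -0.0006  0.0266]
1 2 0.015 0.0215 off [-0.      0.      0.0216]
1 3 0.012 0.0165 off [-0.0003  0.0027  0.0163]
0 3 0.012 0.0165 off [ 0.     -0.0011  0.0164]
```

Uncorrected, the two views agree to about 1 mm. One off-axis fit of the large ring was bad, so I'm discarding the joint fit. Positions are arbor (0.538,0.160), large (0.4692,-0.0764), medium (0.6242,-0.0707) and small (0.4484,-0.232). Next I'll grasp the large spacer.

Emit:
{"api": "carry_out", "payload": {"motion": [{"linear":[0,0,-0.04],"angular":[0,0,0],"claw":0},{"linear":[0,0,-0.08],"angular":[0,0,0],"claw":0},{"linear":[0,0,-0.115],"angular":[0,0,0],"claw":0},{"linear":[0,0,-0.14],"angular":[0,0,0],"claw":0},{"linear":[0,0,-0.155],"angular":[0,0,0],"claw":0},{"linear":[0,0,-0.163],"angular":[0,0,0],"claw":0},{"linear":[0,0,-0.1655],"angular":[0,0,0],"claw":60},{"linear":[0,0,-0.1655],"angular":[0,0,0],"claw":90}], "squeeze": 20}}

```text
time: 2.92
tcp_pos: [0.4699, -0.0746, 0.0874]
eef_rot: [[-0.915, 0.403, -0.0], [0.403, 0.915, 0.0], [0.0, 0.0, -1.0]]
ft_force: [0.3, -0.2, -0.4]
gripper_width: 0.0837
```

Emit:
{"api": "carry_out", "payload": {"motion": [{"linear":[0,0,0],"angular":[0,0,0],"claw":110},{"linear":[0,0,0],"angular":[0,0,0],"claw":150},{"linear":[0,0,0],"angular":[0,0,0],"claw":150},{"linear":[0,0,0],"angular":[0,0,0],"claw":150}]}}

```text
time: 3.25
tcp_pos: [0.4699, -0.0756, 0.088]
eef_rot: [[-0.915, 0.404, 0.001], [0.404, 0.915, -0.0], [-0.001, 0.0, -1.0]]
ft_force: [-0.4, -2.0, 1.3]
gripper_width: 0.0576
```

Emit:
{"api": "carry_out", "payload": {"motion": [{"linear":[0,0,0],"angular":[0,0,0],"claw":150},{"linear":[0,0,0],"angular":[0,0,0],"claw":150},{"linear":[0,0,0],"angular":[0,0,0],"claw":150}]}}

```text
time: 3.5
tcp_pos: [0.4699, -0.0756, 0.0878]
eef_rot: [[-0.915, 0.404, 0.001], [0.404, 0.915, -0.0], [-0.001, 0.0, -1.0]]
ft_force: [-1.3, -0.3, 7.0]
gripper_width: 0.0539
```

Emit:
{"api": "carry_out", "payload": {"motion": [{"linear":[0,0,0.04],"angular":[0,0,0],"claw":150},{"linear":[0,0,0.08],"angular":[0,0,0],"claw":150},{"linear":[0.01,0.037,0.08],"angular":[0,0,0],"claw":150},{"linear":[0.02,0.074,0.08],"angular":[0,0,0],"claw":150},{"linear":[0.03,0.11,0.08],"angular":[0,0,0],"claw":150},{"linear":[0.04,0.147,0.08],"angular":[0,0,0],"claw":150},{"linear":[0.05,0.182,0.08],"angular":[0,0,0],"claw":150},{"linear":[0.05,0.182,0.08],"angular":[0,0,0],"claw":150}]}}

```text
time: 4.17
tcp_pos: [0.5203, 0.1111, 0.167]
eef_rot: [[-0.916, 0.401, -0.0], [0.401, 0.916, 0.001], [0.001, 0.001, -1.0]]
ft_force: [1.0, -1.0, -1.4]
gripper_width: 0.0538
```

```bash
python3 - <<'E'
from h import *
for i in range(3):
    s=manip.state();im=optics.read_camera("wrist");print(s["time"],s["tcp_pos"].round(4),s["eef_rot"][:,2].round(4),s["ft_force"].round(2),s["gripper_width"])
np.save("sC.npy",s,allow_pickle=True);cv2.imwrite("pics/wC.png",im)
E
```

```text
4.1667 [0.5203 0.1111 0.167 ] [-1.0e-04  1.4e-03 -1.0e+00] [ 0.98 -0.95 -1.4 ] 0.05376290290972628
4.2167 [0.5198 0.1089 0.1668] [-8.e-04  2.e-04 -1.e+00] [-0.05  0.38 -1.35] 0.054325802737092435
4.2667 [0.5195 0.1075 0.1667] [-1.e-03 -3.e-04 -1.e+00] [ 0.51 -0.17 -1.88] 0.054096512952581194
```

View pics/wC.png

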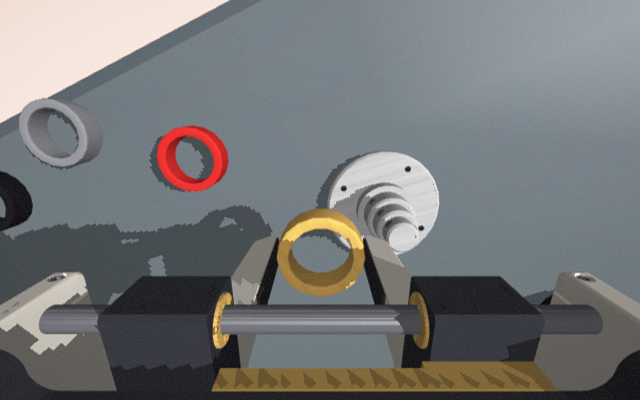

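The large ring is held at (321,252). The arbor's top is at (402,236) and its base at about (383,203). I'll measure the ring's offset in the hand against the arbor in this same picture.

```bash
python3 - <<'E'
from h import *
s=np.load("sC.npy",allow_pickle=True).item();im=cv2.imread("pics/wC.png");c=cam("wrist",s);t=s["tcp_pos"]
z=t[2]-.0697
for r in(.027,.0195):
    for sat in(0,1):print("ring",r,fit(c,im,z,r,t[:2],.004,sat=sat))
print("top",fit(c,im,.075,.0098,(.5378,.160),.004),"mid",fit(c,im,.0610,.0135,(.5378,.160),.003),"base",fit(c,im,.012,.05,(.5378,.16),.004))
print("tcp",t)
E
```

```text
ring 0.027 (array([0.51889, 0.10796]), np.float64(0.02625), np.int64(113), np.float64(0.00016))
ring 0.027 (array([0.5173 , 0.10862]), np.float64(0.0269), np.int64(153), np.float64(0.00038))
ring 0.0195 (array([0.51867, 0.10795]), np.float64(0.01938), np.int64(164), np.float64(0.00013))
ring 0.0195 (array([0.51829, 0.10825]), np.float64(0.01882), np.int64(84), np.float64(0.0002))
top (array([0.53752, 0.16047]), np.float64(0.01041), np.int64(154), np.float64(0.00035)) mid (array([0.54067, 0.16072]), np.float64(0.01297), np.int64(120), np.float64(0.00055)) base (array([0.53748, 0.15958]), np.float64(0.04883), np.int64(133), np.float64(0.00026))
tcp [0.51952797 0.10745807 0.16674621]
```

Emit:
{"api": "carry_out", "payload": {"motion": [{"linear":[0,0,0.01],"angular":[0,0,0],"claw":150},{"linear":[0.009,0.025,0.01],"angular":[0,0,0],"claw":150},{"linear":[0.016,0.044,0.01],"angular":[0,0,0],"claw":150},{"linear":[0.0188,0.0522,0.01],"angular":[0,0,0],"claw":150},{"linear":[0.0188,0.0522,0.01],"angular":[0,0,0],"claw":150},{"linear":[0.0188,0.0522,0.01],"angular":[0,0,0],"claw":150},{"linear":[0.0188,0.0522,0.01],"angular":[0,0,0],"claw":150}]}}

```text
time: 4.9
tcp_pos: [0.5382, 0.1576, 0.1773]
eef_rot: [[-0.915, 0.405, -0.0], [0.405, 0.915, -0.0], [0.0, -0.0, -1.0]]
ft_force: [0.1, -0.3, -2.1]
gripper_width: 0.0531
```

```bash
python3 - <<'E'
from h import *
s=manip.state();im=optics.read_camera("wrist");print(s["time"],s["tcp_pos"].round(4),s["eef_rot"][:,2].round(4),s["ft_force"].round(2))
c=cam("wrist",s);t=s["tcp_pos"];z=t[2]-.0697
print("ring",fit(c,im,z,.027,t[:2],.004),fit(c,im,z,.0195,t[:2],.004))
print("base",fit(c,im,.012,.05,(.5376,.16),.004),"top",fit(c,im,.075,.0098,(.5376,.1602),.003))
cv2.imwrite("pics/wD.png",cv2.resize(im[110:310,200:440],None,fx=3,fy=3))
E
```

```text
4.9 [0.5382 0.1576 0.1773] [-2.e-04 -3.e-04 -1.e+00] [ 0.13 -0.31 -2.11]
ring (array([0.53771, 0.15803]), np.float64(0.02631), np.int64(115), np.float64(0.00019)) (array([0.53738, 0.15802]), np.float64(0.0194), np.int64(166), np.float64(0.00014))
base (array([0.53766, 0.16036]), np.float64(0.04881), np.int64(130), np.float64(0.00024)) top (array([0.5382 , 0.15952]), np.float64(0.0102), np.int64(117), np.float64(0.00027))
```

View pics/wD.png

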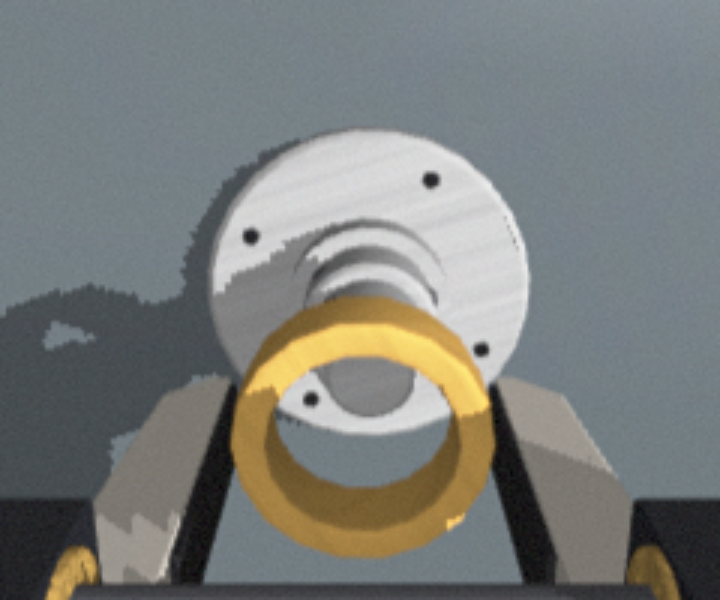

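The ring at crop (362,425) is slightly left of the arbor axis. The measured offset is about 2.2 mm in y. I'll correct that and lower to just above the 38 mm land.

Emit:
{"api": "carry_out", "payload": {"motion": [{"linear":[0.0001,0.0021,0],"angular":[0,0,0],"claw":150},{"linear":[0.0001,0.0021,-0.01],"angular":[0,0,0],"claw":150},{"linear":[0.0001,0.0021,-0.02],"angular":[0,0,0],"claw":150},{"linear":[0.0001,0.0021,-0.03],"angular":[0,0,0],"claw":150},{"linear":[0.0001,0.0021,-0.038],"angular":[0,0,0],"claw":150},{"linear":[0.0001,0.0021,-0.041],"angular":[0,0,0],"claw":150},{"linear":[0.0001,0.0021,-0.041],"angular":[0,0,0],"claw":150},{"linear":[0.0001,0.0021,-0.041],"angular":[0,0,0],"claw":150}]}}

```text
time: 5.62
tcp_pos: [0.5386, 0.1608, 0.1361]
eef_rot: [[-0.915, 0.404, -0.0], [0.404, 0.915, -0.0], [0.0, -0.0, -1.0]]
ft_force: [0.3, -0.3, -1.8]
gripper_width: 0.0535
```

```bash
cat > m.py <<'E'
import sys
from h import *
# args: top depth below tcp, outer r, inner r, arbor circle z, r
dz,ro,ri,za,ra=map(float,sys.argv[1:6])
R=[];A=[];B=[];D=[]
for i in range(2):
    s=manip.state();im=optics.read_camera("wrist");c=cam("wrist",s);t=s["tcp_pos"];z=t[2]-dz
    a,b=fit(c,im,z,ro,t[:2],.003),fit(c,im,z,ri,t[:2],.003);e=fit(c,im,.012,.05,(.5376,.16),.004);f=fit(c,im,za,ra,(.5376,.1601),.003)
    print("ring",a,b,"\nbase",e,"land",f)
    R.append((a[0]+b[0])/2);A.append(e[0]);B.append(f[0]);D.append(t)
print(s["time"],"tcp",t.round(4),s["ft_force"].round(1),"underside off tcp; ring-base",(np.mean(R,0)-np.mean(A,0)).round(4),"ring-land",(np.mean(R,0)-np.mean(B,0)).round(4))
E
python3 m.py .0697 .0265 .0194 .075 .0098
```

```text
ring (array([0.53796, 0.16131]), np.float64(0.02627), np.int64(115), np.float64(0.00017)) (array([0.53778, 0.16121]), np.float64(0.01932), np.int64(159), np.float64(0.00016)) 
base (array([0.53745, 0.16025]), np.float64(0.04887), np.int64(106), np.float64(0.00017)) land (array([0.53684, 0.16021]), np.float64(0.01061), np.int64(164), np.float64(0.00017))
ring (array([0.53815, 0.16131]), np.float64(0.02629), np.int64(115), np.float64(0.00016)) (array([0.53802, 0.16118]), np.float64(0.01927), np.int64(163), np.float64(0.0002)) 
base (array([0.5375 , 0.16016]), np.float64(0.04898), np.int64(107), np.float64(0.0002)) land (array([0.53688, 0.16029]), np.float64(0.01063), np.int64(165), np.float64(0.00019))
5.6667 tcp [0.5387 0.1608 0.1365] [-0.3 -0.5 -0.7] underside off tcp; ring-base [0.0005 0.001 ] ring-land [0.0011 0.001 ]
```

Emit:
{"api": "carry_out", "payload": {"motion": [{"linear":[-0.0006,-0.001,0],"angular":[0,0,0],"claw":150},{"linear":[-0.0006,-0.001,-0.001],"angular":[0,0,0],"claw":150},{"linear":[-0.0006,-0.001,-0.002],"angular":[0,0,0],"claw":150},{"linear":[-0.0006,-0.001,-0.003],"angular":[0,0,0],"claw":150},{"linear":[-0.0006,-0.001,-0.004],"angular":[0,0,0],"claw":150},{"linear":[-0.0006,-0.001,-0.005],"angular":[0,0,0],"claw":150},{"linear":[-0.0006,-0.001,-0.006],"angular":[0,0,0],"claw":150},{"linear":[-0.0006,-0.001,-0.0065],"angular":[0,0,0],"claw":150}]}}

```text
time: 6.38
tcp_pos: [0.5379, 0.1598, 0.1295]
eef_rot: [[-0.915, 0.404, -0.0], [0.404, 0.915, -0.0], [0.0, -0.0, -1.0]]
ft_force: [0.3, -0.1, -1.6]
gripper_width: 0.0541
```

```bash
python3 m.py .0697 .0265 .0194 .075 .0098
```

```text
ring (array([0.53729, 0.16034]), np.float64(0.02626), np.int64(115), np.float64(0.00018)) (array([0.53723, 0.16023]), np.float64(0.01938), np.int64(139), np.float64(0.00015)) 
base (array([0.53735, 0.16015]), np.float64(0.04893), np.int64(108), np.float64(0.00019)) land (array([0.53708, 0.16022]), np.float64(0.01089), np.int64(134), np.float64(0.00025))
ring (array([0.53731, 0.16034]), np.float64(0.02628), np.int64(115), np.float64(0.00018)) (array([0.53718, 0.16025]), np.float64(0.0194), np.int64(138), np.float64(0.00015)) 
base (array([0.53742, 0.16016]), np.float64(0.04896), np.int64(112), np.float64(0.0002)) land (array([0.53708, 0.16031]), np.float64(0.01079), np.int64(124), np.float64(0.00029))
6.4333 tcp [0.5379 0.1598 0.1295] [ 0.4 -0.2 -1.8] underside off tcp; ring-base [-0.0001  0.0001] ring-land [0.0002 0.    ]
```

Emit:
{"api": "carry_out", "payload": {"motion": [{"linear":[0,0,-0.0008],"angular":[0,0,0],"claw":150},{"linear":[0,0,-0.0016],"angular":[0,0,0],"claw":150},{"linear":[0,0,-0.0024],"angular":[0,0,0],"claw":150},{"linear":[0,0,-0.0032],"angular":[0,0,0],"claw":150},{"linear":[0,0,-0.004],"angular":[0,0,0],"claw":150},{"linear":[0,0,-0.0048],"angular":[0,0,0],"claw":150},{"linear":[0,0,-0.0056],"angular":[0,0,0],"claw":150},{"linear":[0,0,-0.006],"angular":[0,0,0],"claw":150}]}}

```text
time: 7.15
tcp_pos: [0.5379, 0.1598, 0.1236]
eef_rot: [[-0.915, 0.404, -0.0], [0.404, 0.915, -0.0], [0.0, -0.0, -1.0]]
ft_force: [1.1, -0.4, -1.0]
gripper_width: 0.0542
```

Emit:
{"api": "carry_out", "payload": {"motion": [{"linear":[0,0,-0.0005],"angular":[0,0,0],"claw":150},{"linear":[0,0,-0.001],"angular":[0,0,0],"claw":150},{"linear":[0,0,-0.0015],"angular":[0,0,0],"claw":150},{"linear":[0,0,-0.002],"angular":[0,0,0],"claw":150},{"linear":[0,0,-0.0025],"angular":[0,0,0],"claw":150},{"linear":[0,0,-0.003],"angular":[0,0,0],"claw":150},{"linear":[0,0,-0.0035],"angular":[0,0,0],"claw":150},{"linear":[0,0,-0.004],"angular":[0,0,0],"claw":150}]}}

```text
time: 7.82
tcp_pos: [0.5382, 0.1598, 0.12]
eef_rot: [[-0.915, 0.404, 0.001], [0.404, 0.915, 0.0], [-0.001, 0.0, -1.0]]
ft_force: [2.0, -0.6, 0.8]
gripper_width: 0.0539
```

Emit:
{"api": "carry_out", "payload": {"motion": [{"linear":[0,0,-0.0004],"angular":[0,0,0],"claw":150},{"linear":[0,0,-0.0008],"angular":[0,0,0],"claw":150},{"linear":[0,0,-0.0012],"angular":[0,0,0],"claw":150},{"linear":[0,0,-0.0016],"angular":[0,0,0],"claw":150},{"linear":[0,0,-0.002],"angular":[0,0,0],"claw":150},{"linear":[0,0,-0.0024],"angular":[0,0,0],"claw":150},{"linear":[0,0,-0.0028],"angular":[0,0,0],"claw":150},{"linear":[0,0,-0.0032],"angular":[0,0,0],"claw":150}]}}

```text
time: 8.48
tcp_pos: [0.538, 0.1598, 0.1166]
eef_rot: [[-0.915, 0.404, 0.0], [0.404, 0.915, 0.0], [-0.0, 0.0, -1.0]]
ft_force: [3.4, -0.3, 1.4]
gripper_width: 0.0539
```

Emit:
{"api": "carry_out", "payload": {"motion": [{"linear":[0.0003,0,-0.0004],"angular":[0,0,0],"claw":150},{"linear":[0.0005,0,-0.0008],"angular":[0,0,0],"claw":150},{"linear":[0.0005,0,-0.0012],"angular":[0,0,0],"claw":150},{"linear":[0.0005,0,-0.0016],"angular":[0,0,0],"claw":150},{"linear":[0.0005,0,-0.002],"angular":[0,0,0],"claw":150},{"linear":[0.0005,0,-0.0024],"angular":[0,0,0],"claw":150},{"linear":[0.0005,0,-0.0028],"angular":[0,0,0],"claw":150},{"linear":[0.0005,0,-0.003],"angular":[0,0,0],"claw":150}]}}

```text
time: 9.15
tcp_pos: [0.5384, 0.1598, 0.1135]
eef_rot: [[-0.915, 0.404, -0.0], [0.404, 0.915, -0.0], [0.0, -0.0, -1.0]]
ft_force: [2.4, -1.2, 1.7]
gripper_width: 0.0539
```

Emit:
{"api": "carry_out", "payload": {"motion": [{"linear":[0.0002,0,-0.0004],"angular":[0,0,0],"claw":150},{"linear":[0.0004,0,-0.0008],"angular":[0,0,0],"claw":150},{"linear":[0.0004,0,-0.0012],"angular":[0,0,0],"claw":150},{"linear":[0.0004,0,-0.0015],"angular":[0,0,0],"claw":150}]}}

```text
time: 9.48
tcp_pos: [0.5387, 0.1597, 0.1119]
eef_rot: [[-0.915, 0.404, -0.0], [0.404, 0.915, -0.0], [0.0, -0.0, -1.0]]
ft_force: [0.7, -2.4, 1.9]
gripper_width: 0.054
```

```bash
python3 m.py .0697 .0265 .0194 .075 .0098
```

```text
ring (array([0.53793, 0.1603 ]), np.float64(0.02617), np.int64(119), np.float64(0.00021)) (array([0.53832, 0.15986]), np.float64(0.0196), np.int64(132), np.float64(0.00039)) 
base (array([0.53733, 0.16013]), np.float64(0.04891), np.int64(116), np.float64(0.00014)) land (array([0.53602, 0.16083]), np.float64(0.0101), np.int64(133), np.float64(0.00056))
ring (array([0.53783, 0.16027]), np.float64(0.02605), np.int64(118), np.float64(0.00022)) (array([0.53828, 0.15991]), np.float64(0.01956), np.int64(135), np.float64(0.00034)) 
base (array([0.53732, 0.16015]), np.float64(0.04888), np.int64(112), np.float64(0.00015)) land (array([0.53584, 0.16075]), np.float64(0.00997), np.int64(125), np.float64(0.00047))
9.5333 tcp [0.5388 0.1597 0.1119] [ 0.3 -1.5  1.5] underside off tcp; ring-base [ 0.0008 -0.0001] ring-land [ 0.0022 -0.0007]
```

Emit:
{"api": "carry_out", "payload": {"motion": [{"linear":[-0.0003,0,-0.0004],"angular":[0,0,0],"claw":150},{"linear":[-0.0003,0,-0.0008],"angular":[0,0,0],"claw":150},{"linear":[-0.0003,0,-0.0008],"angular":[0,0,0],"claw":150}]}}

```text
time: 9.83
tcp_pos: [0.5387, 0.1597, 0.1118]
eef_rot: [[-0.915, 0.404, 0.0], [0.404, 0.915, -0.0], [-0.0, 0.0, -1.0]]
ft_force: [-1.1, -2.7, 7.5]
gripper_width: 0.054
```

It stopped hard at TCP z = 0.1118, where 0.1117 was predicted, with 7.5 N. The large spacer is home, so I'll release, rise and go for the medium.

Emit:
{"api": "carry_out", "payload": {"motion": [{"linear":[0,0,0.0004],"angular":[0,0,0],"claw":100},{"linear":[0,0,0.0004],"angular":[0,0,0],"claw":40},{"linear":[0,0,0.0004],"angular":[0,0,0],"claw":0},{"linear":[0,0,0.0004],"angular":[0,0,0],"claw":0},{"linear":[0,0,0.03],"angular":[0,0,0],"claw":0},{"linear":[0,0,0.07],"angular":[0,0,0],"claw":0},{"linear":[0,0,0.1],"angular":[0,0,0],"claw":0},{"linear":[0.011,-0.03,0.1],"angular":[0,0,0],"claw":0}]}}

```text
time: 10.5
tcp_pos: [0.5503, 0.1327, 0.2181]
eef_rot: [[-0.916, 0.401, 0.008], [0.401, 0.916, 0.003], [-0.006, 0.006, -1.0]]
ft_force: [1.4, -0.1, 1.0]
gripper_width: 0.0924
```

Emit:
{"api": "carry_out", "payload": {"motion": [{"linear":[0.013,-0.035,0],"angular":[0,0,0],"claw":0},{"linear":[0.026,-0.07,0],"angular":[0,0,0],"claw":0},{"linear":[0.039,-0.105,0],"angular":[0,0,0],"claw":0},{"linear":[0.052,-0.14,0],"angular":[0,0,0],"claw":0},{"linear":[0.065,-0.175,0],"angular":[0,0,0],"claw":0},{"linear":[0.075,-0.2,0],"angular":[0,0,0],"claw":0},{"linear":[0.075,-0.2,0],"angular":[0,0,0],"claw":0},{"linear":[0.075,-0.2,0],"angular":[0,0,0],"claw":0}]}}

```text
time: 11.17
tcp_pos: [0.6247, -0.0713, 0.2107]
eef_rot: [[-0.914, 0.406, -0.001], [0.406, 0.914, 0.0], [0.001, -0.0, -1.0]]
ft_force: [0.3, 1.3, -0.8]
gripper_width: 0.0931
```

```bash
python3 - <<'E'
from h import *
for i in range(2):
    s=manip.state();im=optics.read_camera("wrist");c=cam("wrist",s);t=s["tcp_pos"]
    a,b=fit(c,im,.015,.0215,(.6242,-.0707),.005),fit(c,im,.015,.0154,(.6242,-.0707),.004)
    print(s["time"],"tcp",t.round(4),s["ft_force"].round(1),a,b,"go",((a[0]+b[0])/2-t[:2]).round(4))
im=optics.read_camera("scene");cv2.imwrite("pics/sc1.png",cv2.resize(im[210:290,360:450],None,fx=5,fy=5,interpolation=2))
E
```

```text
11.1667 tcp [ 0.6247 -0.0713  0.2107] [ 0.3  1.3 -0.8] (array([ 0.62478, -0.07034]), np.float64(0.02129), np.int64(174), np.float64(0.00021)) (array([ 0.6249 , -0.07027]), np.float64(0.01528), np.int64(154), np.float64(0.00023)) go [0.0002 0.001 ]
11.2167 tcp [ 0.6244 -0.0703  0.2107] [ 0.6  0.1 -0.2] (array([ 0.62462, -0.07026]), np.float64(0.02138), np.int64(179), np.float64(0.00021)) (array([ 0.62483, -0.07029]), np.float64(0.01534), np.int64(151), np.float64(0.0002)) go [0.0003 0.    ]
```

View pics/sc1.png

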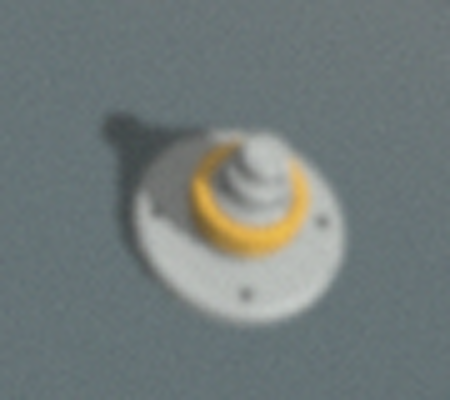

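The crop shows the large spacer level on its shoulder at (250,205). Now I'll grasp the medium.

Emit:
{"api": "carry_out", "payload": {"motion": [{"linear":[0.0003,0,-0.035],"angular":[0,0,0],"claw":30},{"linear":[0.0003,0,-0.07],"angular":[0,0,0],"claw":50},{"linear":[0.0003,0,-0.1],"angular":[0,0,0],"claw":60},{"linear":[0.0003,0,-0.115],"angular":[0,0,0],"claw":60},{"linear":[0.0003,0,-0.121],"angular":[0,0,0],"claw":60},{"linear":[0.0003,0,-0.1235],"angular":[0,0,0],"claw":70},{"linear":[0.0003,0,-0.1235],"angular":[0,0,0],"claw":100},{"linear":[0.0003,0,-0.1235],"angular":[0,0,0],"claw":120}]}}

```text
time: 11.98
tcp_pos: [0.6256, -0.0701, 0.0897]
eef_rot: [[-0.915, 0.404, 0.002], [0.404, 0.915, -0.0], [-0.002, 0.001, -1.0]]
ft_force: [0.1, -0.0, -0.6]
gripper_width: 0.0585
```

Emit:
{"api": "carry_out", "payload": {"motion": [{"linear":[0,0,0],"angular":[0,0,0],"claw":170},{"linear":[0,0,0],"angular":[0,0,0],"claw":170},{"linear":[0,0,0],"angular":[0,0,0],"claw":170},{"linear":[0,0,0],"angular":[0,0,0],"claw":170},{"linear":[0,0,0],"angular":[0,0,0],"claw":170},{"linear":[0,0,0],"angular":[0,0,0],"claw":170}]}}

```text
time: 12.48
tcp_pos: [0.6253, -0.0703, 0.0889]
eef_rot: [[-0.915, 0.404, 0.001], [0.404, 0.915, -0.0], [-0.001, 0.0, -1.0]]
ft_force: [-1.1, 0.6, 6.0]
gripper_width: 0.0431
```

Emit:
{"api": "carry_out", "payload": {"motion": [{"linear":[0,0,0.03],"angular":[0,0,0],"claw":170},{"linear":[0,0,0.065],"angular":[0,0,0],"claw":170},{"linear":[0,0,0.095],"angular":[0,0,0],"claw":170},{"linear":[-0.011,0.03,0.095],"angular":[0,0,0],"claw":170},{"linear":[-0.024,0.065,0.095],"angular":[0,0,0],"claw":170},{"linear":[-0.037,0.1,0.095],"angular":[0,0,0],"claw":170},{"linear":[-0.05,0.135,0.095],"angular":[0,0,0],"claw":170},{"linear":[-0.063,0.17,0.095],"angular":[0,0,0],"claw":170}]}}

```text
time: 13.15
tcp_pos: [0.5609, 0.1011, 0.1831]
eef_rot: [[-0.915, 0.404, 0.0], [0.404, 0.915, 0.0], [-0.0, 0.0, -1.0]]
ft_force: [0.9, -1.0, -1.4]
gripper_width: 0.0426
```

Emit:
{"api": "carry_out", "payload": {"motion": [{"linear":[-0.011,0.03,0],"angular":[0,0,0],"claw":170},{"linear":[-0.02,0.052,0],"angular":[0,0,0],"claw":170},{"linear":[-0.0235,0.0605,0],"angular":[0,0,0],"claw":170},{"linear":[-0.0235,0.0605,0],"angular":[0,0,0],"claw":170},{"linear":[-0.0235,0.0605,0],"angular":[0,0,0],"claw":170},{"linear":[-0.0235,0.0605,0],"angular":[0,0,0],"claw":170},{"linear":[-0.0235,0.0605,0],"angular":[0,0,0],"claw":170}]}}

```text
time: 13.73
tcp_pos: [0.5388, 0.1592, 0.1827]
eef_rot: [[-0.914, 0.405, -0.0], [0.405, 0.914, -0.0], [0.0, -0.0, -1.0]]
ft_force: [-0.2, -0.2, -1.3]
gripper_width: 0.0428
```

```bash
python3 m.py .0739 .0214 .0154 .075 .0098
```

```text
ring (array([0.53803, 0.15981]), np.float64(0.02128), np.int64(111), np.float64(0.00017)) (array([0.53789, 0.1597 ]), np.float64(0.01539), np.int64(166), np.float64(0.00016)) 
base (array([0.53774, 0.16022]), np.float64(0.0489), np.int64(133), np.float64(0.00027)) land (array([0.53781, 0.15768]), np.float64(0.00924), np.int64(119), np.float64(0.00058))
ring (array([0.53805, 0.15987]), np.float64(0.02131), np.int64(112), np.float64(0.0002)) (array([0.53786, 0.15979]), np.float64(0.01541), np.int64(163), np.float64(0.00016)) 
base (array([0.53782, 0.16013]), np.float64(0.04901), np.int64(126), np.float64(0.00023)) land (array([0.53787, 0.15776]), np.float64(0.00939), np.int64(119), np.float64(0.00052))
13.7833 tcp [0.5388 0.1593 0.1827] [-0.1  0.3 -0.9] underside off tcp; ring-base [ 0.0002 -0.0004] ring-land [0.0001 0.0021]
```

Emit:
{"api": "carry_out", "payload": {"motion": [{"linear":[-0.0002,0.0004,-0.007],"angular":[0,0,0],"claw":170},{"linear":[-0.0002,0.0004,-0.014],"angular":[0,0,0],"claw":170},{"linear":[-0.0002,0.0004,-0.021],"angular":[0,0,0],"claw":170},{"linear":[-0.0002,0.0004,-0.026],"angular":[0,0,0],"claw":170},{"linear":[-0.0002,0.0004,-0.0285],"angular":[0,0,0],"claw":170},{"linear":[-0.0002,0.0004,-0.0295],"angular":[0,0,0],"claw":170},{"linear":[-0.0002,0.0004,-0.0295],"angular":[0,0,0],"claw":170}]}}

```text
time: 14.42
tcp_pos: [0.5381, 0.1607, 0.1529]
eef_rot: [[-0.915, 0.404, -0.0], [0.404, 0.915, -0.0], [0.0, -0.0, -1.0]]
ft_force: [0.9, 0.0, -1.7]
gripper_width: 0.0425
```

```bash
python3 m.py .0739 .0214 .0154 .075 .0105
```

```text
ring (array([0.53743, 0.16124]), np.float64(0.02142), np.int64(115), np.float64(0.00022)) (array([0.53713, 0.16116]), np.float64(0.01534), np.int64(164), np.float64(0.00021)) 
base (array([0.53773, 0.15997]), np.float64(0.04917), np.int64(103), np.float64(0.0002)) land (array([0.53545, 0.1608 ]), np.float64(0.01191), np.int64(118), np.float64(0.00024))
ring (array([0.53751, 0.16125]), np.float64(0.02139), np.int64(114), np.float64(0.00022)) (array([0.53726, 0.16124]), np.float64(0.0154), np.int64(159), np.float64(0.00018)) 
base (array([0.53777, 0.15996]), np.float64(0.0492), np.int64(101), np.float64(0.00022)) land (array([0.53528, 0.16083]), np.float64(0.01191), np.int64(92), np.float64(0.00025))
14.4667 tcp [0.5382 0.1607 0.1533] [-0.2  0.6 -1.7] underside off tcp; ring-base [-0.0004  0.0013] ring-land [0.002  0.0004]
```

Emit:
{"api": "carry_out", "payload": {"motion": [{"linear":[0.0002,-0.001,0],"angular":[0,0,0],"claw":170},{"linear":[0.0002,-0.001,-0.001],"angular":[0,0,0],"claw":170},{"linear":[0.0002,-0.001,-0.002],"angular":[0,0,0],"claw":170},{"linear":[0.0002,-0.001,-0.003],"angular":[0,0,0],"claw":170},{"linear":[0.0002,-0.001,-0.004],"angular":[0,0,0],"claw":170},{"linear":[0.0002,-0.001,-0.005],"angular":[0,0,0],"claw":170},{"linear":[0.0002,-0.001,-0.006],"angular":[0,0,0],"claw":170},{"linear":[0.0002,-0.001,-0.0065],"angular":[0,0,0],"claw":170}]}}

```text
time: 15.18
tcp_pos: [0.5383, 0.1597, 0.1465]
eef_rot: [[-0.915, 0.404, -0.0], [0.404, 0.915, -0.0], [0.0, -0.0, -1.0]]
ft_force: [0.3, -0.4, -0.3]
gripper_width: 0.0428
```

```bash
python3 m.py .0739 .0214 .0154 .075 .0105
```

```text
ring (array([0.53749, 0.16033]), np.float64(0.02127), np.int64(113), np.float64(0.00019)) (array([0.53753, 0.1603 ]), np.float64(0.01535), np.int64(169), np.float64(0.0002)) 
base (array([0.53754, 0.16018]), np.float64(0.04897), np.int64(101), np.float64(0.00018)) land (array([0.53684, 0.16014]), np.float64(0.01067), np.int64(164), np.float64(0.00029))
ring (array([0.53743, 0.1603 ]), np.float64(0.02125), np.int64(111), np.float64(0.00016)) (array([0.5375 , 0.16027]), np.float64(0.01537), np.int64(167), np.float64(0.00022)) 
base (array([0.53761, 0.16013]), np.float64(0.049), np.int64(101), np.float64(0.00016)) land (array([0.53682, 0.16009]), np.float64(0.01071), np.int64(166), np.float64(0.00029))
15.2333 tcp [0.5383 0.1597 0.1465] [ 1.2  0.  -0.5] underside off tcp; ring-base [-0.0001  0.0001] ring-land [0.0007 0.0002]
```

Emit:
{"api": "carry_out", "payload": {"motion": [{"linear":[0,0,-0.0006],"angular":[0,0,0],"claw":170},{"linear":[0,0,-0.0012],"angular":[0,0,0],"claw":170},{"linear":[0,0,-0.0018],"angular":[0,0,0],"claw":170},{"linear":[0,0,-0.0024],"angular":[0,0,0],"claw":170},{"linear":[0,0,-0.003],"angular":[0,0,0],"claw":170},{"linear":[0,0,-0.0036],"angular":[0,0,0],"claw":170},{"linear":[0,0,-0.0042],"angular":[0,0,0],"claw":170},{"linear":[0,0,-0.0046],"angular":[0,0,0],"claw":170}]}}

```text
time: 15.95
tcp_pos: [0.5383, 0.1597, 0.1421]
eef_rot: [[-0.915, 0.404, -0.0], [0.404, 0.915, -0.0], [0.0, -0.0, -1.0]]
ft_force: [-0.7, 0.1, -0.8]
gripper_width: 0.0427
```

Emit:
{"api": "carry_out", "payload": {"motion": [{"linear":[0,0,-0.0005],"angular":[0,0,0],"claw":170},{"linear":[0,0,-0.001],"angular":[0,0,0],"claw":170},{"linear":[0,0,-0.0015],"angular":[0,0,0],"claw":170},{"linear":[0,0,-0.002],"angular":[0,0,0],"claw":170},{"linear":[0,0,-0.0025],"angular":[0,0,0],"claw":170},{"linear":[0,0,-0.003],"angular":[0,0,0],"claw":170},{"linear":[0,0,-0.0035],"angular":[0,0,0],"claw":170},{"linear":[0,0,-0.0038],"angular":[0,0,0],"claw":170}]}}

```text
time: 16.62
tcp_pos: [0.5383, 0.1596, 0.1382]
eef_rot: [[-0.915, 0.404, -0.0], [0.404, 0.915, -0.0], [-0.0, -0.0, -1.0]]
ft_force: [-0.7, -3.7, 1.9]
gripper_width: 0.0429
```

Emit:
{"api": "carry_out", "payload": {"motion": [{"linear":[0,-0.0002,-0.0004],"angular":[0,0,0],"claw":170},{"linear":[0,-0.0004,-0.0008],"angular":[0,0,0],"claw":170},{"linear":[0,-0.0004,-0.0012],"angular":[0,0,0],"claw":170},{"linear":[0,-0.0004,-0.0016],"angular":[0,0,0],"claw":170},{"linear":[0,-0.0004,-0.002],"angular":[0,0,0],"claw":170},{"linear":[0,-0.0004,-0.0024],"angular":[0,0,0],"claw":170},{"linear":[0,-0.0004,-0.0028],"angular":[0,0,0],"claw":170},{"linear":[0,-0.0004,-0.0032],"angular":[0,0,0],"claw":170}]}}

```text
time: 17.28
tcp_pos: [0.5384, 0.1593, 0.1351]
eef_rot: [[-0.915, 0.404, 0.0], [0.404, 0.915, 0.0], [0.0, 0.0, -1.0]]
ft_force: [0.1, -2.2, 3.3]
gripper_width: 0.0428
```

Emit:
{"api": "carry_out", "payload": {"motion": [{"linear":[0,0,-0.0004],"angular":[0,0,0],"claw":170},{"linear":[0,0,-0.0008],"angular":[0,0,0],"claw":170},{"linear":[0,0,-0.0012],"angular":[0,0,0],"claw":170},{"linear":[0,0,-0.0015],"angular":[0,0,0],"claw":170}]}}

```text
time: 17.62
tcp_pos: [0.5384, 0.1593, 0.1336]
eef_rot: [[-0.915, 0.404, -0.0], [0.404, 0.915, 0.0], [0.0, 0.0, -1.0]]
ft_force: [0.2, -1.1, 2.7]
gripper_width: 0.0426
```

Emit:
{"api": "carry_out", "payload": {"motion": [{"linear":[0,0,-0.0004],"angular":[0,0,0],"claw":170},{"linear":[0,0,-0.0008],"angular":[0,0,0],"claw":170},{"linear":[0,0,-0.0008],"angular":[0,0,0],"claw":170}]}}

```text
time: 17.87
tcp_pos: [0.5384, 0.1593, 0.1329]
eef_rot: [[-0.915, 0.404, 0.0], [0.404, 0.915, -0.0], [-0.0, 0.0, -1.0]]
ft_force: [-0.6, -2.6, 4.2]
gripper_width: 0.0431
```

Emit:
{"api": "carry_out", "payload": {"motion": [{"linear":[0,0,-0.0004],"angular":[0,0,0],"claw":170},{"linear":[0,0,-0.0006],"angular":[0,0,0],"claw":170},{"linear":[0,0,-0.0006],"angular":[0,0,0],"claw":170}]}}

```text
time: 18.12
tcp_pos: [0.5384, 0.1593, 0.1329]
eef_rot: [[-0.915, 0.404, 0.0], [0.404, 0.915, 0.0], [-0.0, 0.0, -1.0]]
ft_force: [-4.4, -2.3, 11.2]
gripper_width: 0.043
```

It stopped hard at TCP z = 0.1329, exactly as predicted. The medium is home, so I'll release and go for the small.

Emit:
{"api": "carry_out", "payload": {"motion": [{"linear":[0,0,0.0008],"angular":[0,0,0],"claw":140},{"linear":[0,0,0.0008],"angular":[0,0,0],"claw":80},{"linear":[0,0,0.0008],"angular":[0,0,0],"claw":30},{"linear":[0,0,0.0008],"angular":[0,0,0],"claw":0},{"linear":[0,0,0.03],"angular":[0,0,0],"claw":0},{"linear":[0,0,0.07],"angular":[0,0,0],"claw":0},{"linear":[-0.008,-0.035,0.08],"angular":[0,0,0],"claw":0},{"linear":[-0.016,-0.07,0.08],"angular":[0,0,0],"claw":0}]}}

```text
time: 18.78
tcp_pos: [0.5231, 0.0897, 0.2158]
eef_rot: [[-0.916, 0.401, 0.005], [0.401, 0.916, 0.001], [-0.004, 0.003, -1.0]]
ft_force: [0.4, -0.8, 0.6]
gripper_width: 0.0848
```

Emit:
{"api": "carry_out", "payload": {"motion": [{"linear":[-0.009,-0.039,0],"angular":[0,0,0],"claw":0},{"linear":[-0.018,-0.078,0],"angular":[0,0,0],"claw":0},{"linear":[-0.027,-0.117,0],"angular":[0,0,0],"claw":0},{"linear":[-0.036,-0.156,0],"angular":[0,0,0],"claw":0},{"linear":[-0.045,-0.195,0],"angular":[0,0,0],"claw":0},{"linear":[-0.054,-0.234,0],"angular":[0,0,0],"claw":0},{"linear":[-0.063,-0.273,0],"angular":[0,0,0],"claw":0},{"linear":[-0.072,-0.312,0],"angular":[0,0,0],"claw":0}]}}

```text
time: 19.45
tcp_pos: [0.4494, -0.2244, 0.2123]
eef_rot: [[-0.915, 0.404, 0.0], [0.404, 0.915, 0.0], [-0.0, 0.0, -1.0]]
ft_force: [1.1, -0.3, 0.5]
gripper_width: 0.0931
```

Emit:
{"api": "carry_out", "payload": {"motion": [{"linear":[-0.002,-0.009,0],"angular":[0,0,0],"claw":0},{"linear":[-0.002,-0.009,0],"angular":[0,0,0],"claw":0},{"linear":[-0.002,-0.009,0],"angular":[0,0,0],"claw":0},{"linear":[-0.002,-0.009,0],"angular":[0,0,0],"claw":0},{"linear":[-0.002,-0.009,0],"angular":[0,0,0],"claw":0},{"linear":[-0.002,-0.009,0],"angular":[0,0,0],"claw":0}]}}

```text
time: 19.95
tcp_pos: [0.4488, -0.2306, 0.2123]
eef_rot: [[-0.915, 0.402, 0.0], [0.402, 0.915, 0.0], [-0.0, 0.0, -1.0]]
ft_force: [-0.9, -0.4, 0.0]
gripper_width: 0.0928
```

```bash
python3 - <<'E'
from h import *
for i in range(2):
    s=manip.state();im=optics.read_camera("wrist");c=cam("wrist",s);t=s["tcp_pos"];g=(.4486,-.232)
    a,b=fit(c,im,.012,.0165,g,.004),fit(c,im,.012,.0115,g,.003)
    print(s["time"],"tcp",t.round(4),a,b,"go",((a[0]+b[0])/2-t[:2]).round(4))
cv2.imwrite("pics/wS.png",im)
im=optics.read_camera("scene");cv2.imwrite("pics/sc2.png",cv2.resize(im[210:290,360:450],None,fx=5,fy=5,interpolation=2))
E
```

```text
19.95 tcp [ 0.4488 -0.2306  0.2123] (array([ 0.44849, -0.23289]), np.float64(0.01633), np.int64(180), np.float64(0.0002)) (array([ 0.44858, -0.23282]), np.float64(0.01134), np.int64(179), np.float64(0.00022)) go [-0.0002 -0.0022]
20.0 tcp [ 0.4487 -0.2307  0.2123] (array([ 0.44844, -0.23286]), np.float64(0.01634), np.int64(180), np.float64(0.00024)) (array([ 0.44862, -0.23282]), np.float64(0.01135), np.int64(180), np.float64(0.00023)) go [-0.0002 -0.0021]
```

View pics/sc2.png

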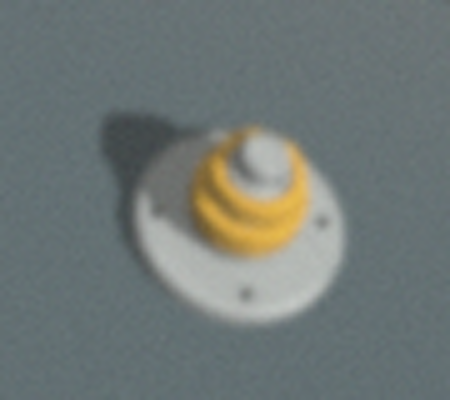

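The crop shows the large and medium both nested and level, around (250,195). Now I'll grasp the small.

Emit:
{"api": "carry_out", "payload": {"motion": [{"linear":[-0.0002,-0.0021,-0.035],"angular":[0,0,0],"claw":40},{"linear":[-0.0002,-0.0021,-0.07],"angular":[0,0,0],"claw":70},{"linear":[-0.0002,-0.0021,-0.1],"angular":[0,0,0],"claw":90},{"linear":[-0.0002,-0.0021,-0.117],"angular":[0,0,0],"claw":90},{"linear":[-0.0002,-0.0021,-0.123],"angular":[0,0,0],"claw":90},{"linear":[-0.0002,-0.0021,-0.1258],"angular":[0,0,0],"claw":100},{"linear":[-0.0002,-0.0021,-0.1258],"angular":[0,0,0],"claw":120},{"linear":[-0.0002,-0.0021,-0.1258],"angular":[0,0,0],"claw":140}]}}

```text
time: 20.77
tcp_pos: [0.4487, -0.234, 0.0879]
eef_rot: [[-0.915, 0.404, 0.002], [0.404, 0.915, -0.001], [-0.002, -0.0, -1.0]]
ft_force: [-1.2, -0.2, 0.3]
gripper_width: 0.0474
```

Emit:
{"api": "carry_out", "payload": {"motion": [{"linear":[0,0,0],"angular":[0,0,0],"claw":190},{"linear":[0,0,0],"angular":[0,0,0],"claw":190},{"linear":[0,0,0],"angular":[0,0,0],"claw":190},{"linear":[0,0,0],"angular":[0,0,0],"claw":190},{"linear":[0,0,0],"angular":[0,0,0],"claw":190},{"linear":[0,0,0],"angular":[0,0,0],"claw":190},{"linear":[0,0,0],"angular":[0,0,0],"claw":190}]}}

```text
time: 21.35
tcp_pos: [0.4486, -0.2341, 0.0876]
eef_rot: [[-0.915, 0.404, 0.001], [0.404, 0.915, -0.001], [-0.002, -0.0, -1.0]]
ft_force: [-0.4, 1.4, 8.2]
gripper_width: 0.0339
```

Emit:
{"api": "carry_out", "payload": {"motion": [{"linear":[0,0,0.03],"angular":[0,0,0],"claw":190},{"linear":[0,0,0.065],"angular":[0,0,0],"claw":190},{"linear":[0,0,0.1],"angular":[0,0,0],"claw":190},{"linear":[0.008,0.035,0.1],"angular":[0,0,0],"claw":190},{"linear":[0.017,0.074,0.1],"angular":[0,0,0],"claw":190},{"linear":[0.026,0.113,0.1],"angular":[0,0,0],"claw":190},{"linear":[0.035,0.152,0.1],"angular":[0,0,0],"claw":190},{"linear":[0.044,0.191,0.1],"angular":[0,0,0],"claw":190}]}}

```text
time: 22.02
tcp_pos: [0.4921, -0.041, 0.187]
eef_rot: [[-0.915, 0.404, 0.001], [0.404, 0.915, -0.0], [-0.001, 0.0, -1.0]]
ft_force: [1.2, 0.0, -0.8]
gripper_width: 0.0337
```

Emit:
{"api": "carry_out", "payload": {"motion": [{"linear":[0.009,0.039,0],"angular":[0,0,0],"claw":190},{"linear":[0.018,0.078,0],"angular":[0,0,0],"claw":190},{"linear":[0.027,0.117,0],"angular":[0,0,0],"claw":190},{"linear":[0.035,0.15,0],"angular":[0,0,0],"claw":190},{"linear":[0.042,0.18,0],"angular":[0,0,0],"claw":190},{"linear":[0.0455,0.201,0],"angular":[0,0,0],"claw":190},{"linear":[0.0455,0.201,0],"angular":[0,0,0],"claw":190},{"linear":[0.0455,0.201,0],"angular":[0,0,0],"claw":190}]}}

```text
time: 22.68
tcp_pos: [0.5376, 0.1591, 0.1863]
eef_rot: [[-0.916, 0.402, -0.0], [0.402, 0.916, -0.0], [0.0, -0.0, -1.0]]
ft_force: [-0.7, 0.3, -1.4]
gripper_width: 0.0335
```

Emit:
{"api": "carry_out", "payload": {"motion": [{"linear":[0,0,0],"angular":[0,0,0],"claw":190},{"linear":[0,0,0],"angular":[0,0,0],"claw":190},{"linear":[0,0,0],"angular":[0,0,0],"claw":190},{"linear":[0,0,0],"angular":[0,0,0],"claw":190}]}}

```text
time: 23.02
tcp_pos: [0.5377, 0.1575, 0.1866]
eef_rot: [[-0.914, 0.405, 0.0], [0.405, 0.914, 0.0], [-0.0, 0.0, -1.0]]
ft_force: [0.2, -0.4, -0.6]
gripper_width: 0.0342
```

```bash
python3 m.py .0756 .0164 .0114 .075 .0098
```

```text
ring (array([0.53729, 0.15775]), np.float64(0.01656), np.int64(107), np.float64(0.00026)) (array([0.53658, 0.158  ]), np.float64(0.01151), np.int64(154), np.float64(0.00018)) 
base (array([0.5377 , 0.16032]), np.float64(0.04887), np.int64(132), np.float64(0.00021)) land (array([0.53656, 0.16009]), np.float64(0.01006), np.int64(122), np.float64(0.00036))
ring (array([0.53744, 0.15785]), np.float64(0.01666), np.int64(111), np.float64(0.00029)) (array([0.53656, 0.15814]), np.float64(0.01153), np.int64(154), np.float64(0.00019)) 
base (array([0.53767, 0.1603 ]), np.float64(0.04886), np.int64(126), np.float64(0.00022)) land (array([0.53675, 0.16022]), np.float64(0.01016), np.int64(118), np.float64(0.00034))
23.0667 tcp [0.5377 0.1576 0.1866] [-0.2  0.4  0.1] underside off tcp; ring-base [-0.0007 -0.0024] ring-land [ 0.0003 -0.0022]
```

Emit:
{"api": "carry_out", "payload": {"motion": [{"linear":[0.0006,0.0022,-0.005],"angular":[0,0,0],"claw":190},{"linear":[0.0006,0.0022,-0.011],"angular":[0,0,0],"claw":190},{"linear":[0.0006,0.0022,-0.016],"angular":[0,0,0],"claw":190},{"linear":[0.0006,0.0022,-0.02],"angular":[0,0,0],"claw":190},{"linear":[0.0006,0.0022,-0.021],"angular":[0,0,0],"claw":190},{"linear":[0.0006,0.0022,-0.021],"angular":[0,0,0],"claw":190},{"linear":[0.0006,0.0022,-0.021],"angular":[0,0,0],"claw":190}]}}

```text
time: 23.7
tcp_pos: [0.5383, 0.1604, 0.1654]
eef_rot: [[-0.915, 0.404, -0.0], [0.404, 0.915, -0.0], [0.0, -0.0, -1.0]]
ft_force: [-0.4, 0.1, 0.9]
gripper_width: 0.0335
```

```bash
python3 m.py .0756 .0164 .0114 .075 .0098; python3 - <<'E'
from h import *
im=optics.read_camera("wrist");cv2.imwrite("pics/wE.png",cv2.resize(im[130:310,210:430],None,fx=3.5,fy=3.3,interpolation=2))
E
```

```text
ring (array([0.53803, 0.16067]), np.float64(0.01671), np.int64(111), np.float64(0.00033)) (array([0.5372 , 0.16087]), np.float64(0.01148), np.int64(169), np.float64(0.00021)) 
base (array([0.5376 , 0.16015]), np.float64(0.04895), np.int64(113), np.float64(0.00021)) land (array([0.53759, 0.16024]), np.float64(0.01057), np.int64(120), np.float64(0.0003))
ring (array([0.53808, 0.16077]), np.float64(0.01668), np.int64(109), np.float64(0.00029)) (array([0.53729, 0.16092]), np.float64(0.0115), np.int64(166), np.float64(0.00021)) 
base (array([0.53765, 0.16018]), np.float64(0.049), np.int64(114), np.float64(0.00022)) land (array([0.53801, 0.16162]), np.float64(0.01043), np.int64(130), np.float64(0.00058))
23.75 tcp [0.5383 0.1604 0.1656] [ 0.  0. -0.] underside off tcp; ring-base [0.     0.0006] ring-land [-0.0002 -0.0001]
```

View pics/wE.png

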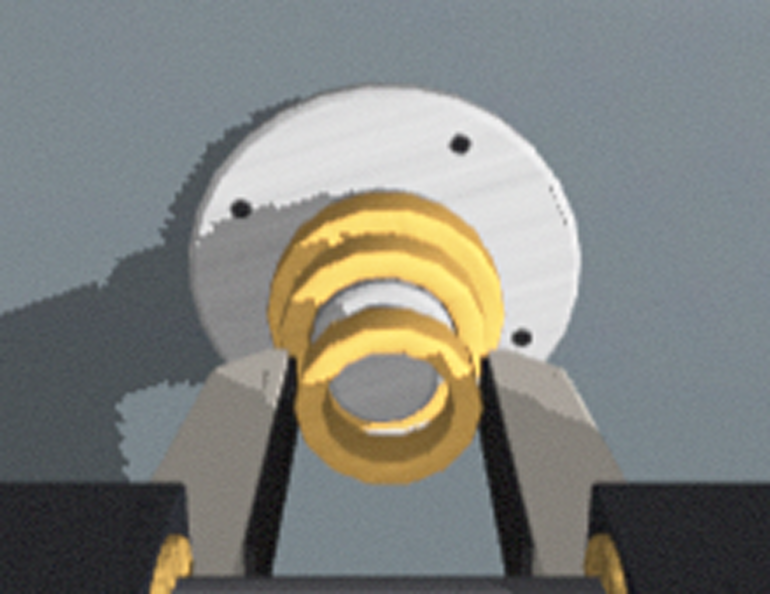

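The small ring at crop (388,395) sits over the arbor top, with the two seated rings concentric below it. I'll correct 0.6 mm in y and ease it on.

Emit:
{"api": "carry_out", "payload": {"motion": [{"linear":[0,-0.0006,0],"angular":[0,0,0],"claw":190},{"linear":[0,-0.0006,-0.001],"angular":[0,0,0],"claw":190},{"linear":[0,-0.0006,-0.002],"angular":[0,0,0],"claw":190},{"linear":[0,-0.0006,-0.003],"angular":[0,0,0],"claw":190},{"linear":[0,-0.0006,-0.0038],"angular":[0,0,0],"claw":190},{"linear":[0,-0.0006,-0.0046],"angular":[0,0,0],"claw":190},{"linear":[0,-0.0006,-0.0054],"angular":[0,0,0],"claw":190},{"linear":[0,-0.0006,-0.006],"angular":[0,0,0],"claw":190}]}}

```text
time: 24.52
tcp_pos: [0.5383, 0.1598, 0.1593]
eef_rot: [[-0.915, 0.404, -0.0], [0.404, 0.915, -0.0], [0.0, -0.0, -1.0]]
ft_force: [0.6, -0.3, -0.9]
gripper_width: 0.0336
```

```bash
python3 m.py .0756 .0164 .0114 .075 .0098
```

```text
ring (array([0.53789, 0.16016]), np.float64(0.01671), np.int64(112), np.float64(0.00031)) (array([0.53719, 0.16037]), np.float64(0.01156), np.int64(175), np.float64(0.0002)) 
base (array([0.53758, 0.16018]), np.float64(0.04897), np.int64(110), np.float64(0.00017)) land (array([0.53847, 0.15978]), np.float64(0.00963), np.int64(167), np.float64(0.00054))
ring (array([0.5378 , 0.16019]), np.float64(0.0167), np.int64(111), np.float64(0.00032)) (array([0.53722, 0.16041]), np.float64(0.01159), np.int64(173), np.float64(0.00015)) 
base (array([0.53756, 0.16016]), np.float64(0.04892), np.int64(109), np.float64(0.00017)) land (array([0.5385 , 0.15985]), np.float64(0.00963), np.int64(161), np.float64(0.00052))
24.5667 tcp [0.5382 0.1598 0.1593] [ 1.1 -0.2 -1.1] underside off tcp; ring-base [-0.      0.0001] ring-land [-0.001   0.0005]
```

Emit:
{"api": "carry_out", "payload": {"motion": [{"linear":[0,0,-0.0005],"angular":[0,0,0],"claw":190},{"linear":[0,0,-0.001],"angular":[0,0,0],"claw":190},{"linear":[0,0,-0.0015],"angular":[0,0,0],"claw":190},{"linear":[0,0,-0.002],"angular":[0,0,0],"claw":190},{"linear":[0,0,-0.0025],"angular":[0,0,0],"claw":190},{"linear":[0,0,-0.003],"angular":[0,0,0],"claw":190},{"linear":[0,0,-0.0035],"angular":[0,0,0],"claw":190},{"linear":[0,0,-0.0038],"angular":[0,0,0],"claw":190}]}}

```text
time: 25.28
tcp_pos: [0.5383, 0.1598, 0.1556]
eef_rot: [[-0.915, 0.404, 0.0], [0.404, 0.915, -0.0], [-0.0, -0.0, -1.0]]
ft_force: [0.0, -1.1, 0.4]
gripper_width: 0.0335
```

Emit:
{"api": "carry_out", "payload": {"motion": [{"linear":[0,0,-0.0004],"angular":[0,0,0],"claw":190},{"linear":[0,0,-0.0008],"angular":[0,0,0],"claw":190},{"linear":[0,0,-0.0012],"angular":[0,0,0],"claw":190},{"linear":[0,0,-0.0016],"angular":[0,0,0],"claw":190},{"linear":[0,0,-0.002],"angular":[0,0,0],"claw":190},{"linear":[0,0,-0.0024],"angular":[0,0,0],"claw":190},{"linear":[0,0,-0.0028],"angular":[0,0,0],"claw":190}]}}

```text
time: 25.87
tcp_pos: [0.5383, 0.1598, 0.1529]
eef_rot: [[-0.915, 0.404, 0.0], [0.404, 0.915, -0.0], [-0.0, 0.0, -1.0]]
ft_force: [1.2, -1.5, 3.5]
gripper_width: 0.0334
```

Emit:
{"api": "carry_out", "payload": {"motion": [{"linear":[0.0001,-0.0002,-0.0004],"angular":[0,0,0],"claw":190},{"linear":[0.0001,-0.0002,-0.0008],"angular":[0,0,0],"claw":190},{"linear":[0.0001,-0.0002,-0.0012],"angular":[0,0,0],"claw":190},{"linear":[0.0001,-0.0002,-0.0016],"angular":[0,0,0],"claw":190},{"linear":[0.0001,-0.0002,-0.002],"angular":[0,0,0],"claw":190},{"linear":[0.0001,-0.0002,-0.0024],"angular":[0,0,0],"claw":190},{"linear":[0.0001,-0.0002,-0.0028],"angular":[0,0,0],"claw":190}]}}

```text
time: 26.45
tcp_pos: [0.5384, 0.1596, 0.15]
eef_rot: [[-0.915, 0.404, 0.0], [0.404, 0.915, 0.0], [-0.0, 0.0, -1.0]]
ft_force: [1.3, -0.1, 3.1]
gripper_width: 0.0338
```

Emit:
{"api": "carry_out", "payload": {"motion": [{"linear":[0,0,-0.0004],"angular":[0,0,0],"claw":190},{"linear":[0,0,-0.0008],"angular":[0,0,0],"claw":190},{"linear":[0,0,-0.001],"angular":[0,0,0],"claw":190}]}}

```text
time: 26.7
tcp_pos: [0.5384, 0.1596, 0.149]
eef_rot: [[-0.915, 0.404, 0.0], [0.404, 0.915, -0.0], [-0.0, 0.0, -1.0]]
ft_force: [1.9, -0.4, 3.7]
gripper_width: 0.0336
```

Emit:
{"api": "carry_out", "payload": {"motion": [{"linear":[0,0,-0.0004],"angular":[0,0,0],"claw":190},{"linear":[0,0,-0.0007],"angular":[0,0,0],"claw":190},{"linear":[0,0,-0.0007],"angular":[0,0,0],"claw":190}]}}

```text
time: 26.95
tcp_pos: [0.5385, 0.1596, 0.1486]
eef_rot: [[-0.915, 0.404, 0.001], [0.404, 0.915, -0.0], [-0.001, 0.0, -1.0]]
ft_force: [1.7, -2.7, 4.9]
gripper_width: 0.0338
```

Emit:
{"api": "carry_out", "payload": {"motion": [{"linear":[0,0,-0.0003],"angular":[0,0,0],"claw":190},{"linear":[0,0,-0.0005],"angular":[0,0,0],"claw":190},{"linear":[0,0,-0.0005],"angular":[0,0,0],"claw":190}]}}

```text
time: 27.2
tcp_pos: [0.5386, 0.1595, 0.1485]
eef_rot: [[-0.915, 0.404, 0.001], [0.404, 0.915, -0.0], [-0.001, 0.0, -1.0]]
ft_force: [0.2, -2.8, 9.7]
gripper_width: 0.0334
```

It stopped hard at 0.1485, where 0.1486 was predicted. I'll release, retreat straight up, then sideways, and check.

Emit:
{"api": "carry_out", "payload": {"motion": [{"linear":[0,0,0.0006],"angular":[0,0,0],"claw":160},{"linear":[0,0,0.0006],"angular":[0,0,0],"claw":100},{"linear":[0,0,0.0006],"angular":[0,0,0],"claw":50},{"linear":[0,0,0.0006],"angular":[0,0,0],"claw":0},{"linear":[0,0,0.03],"angular":[0,0,0],"claw":0},{"linear":[0,0,0.07],"angular":[0,0,0],"claw":0},{"linear":[0,0,0.1],"angular":[0,0,0],"claw":0},{"linear":[0,0,0.1],"angular":[0,0,0],"claw":0}]}}

```text
time: 27.87
tcp_pos: [0.5395, 0.16, 0.2543]
eef_rot: [[-0.915, 0.404, 0.007], [0.404, 0.915, 0.002], [-0.006, 0.005, -1.0]]
ft_force: [1.1, -0.1, 0.4]
gripper_width: 0.0769
```

Emit:
{"api": "carry_out", "payload": {"motion": [{"linear":[0,0,0],"angular":[0,0,0],"claw":0},{"linear":[0,0,0],"angular":[0,0,0],"claw":0},{"linear":[0,0,0],"angular":[0,0,0],"claw":0},{"linear":[0,0,0],"angular":[0,0,0],"claw":0},{"linear":[0,0,0],"angular":[0,0,0],"claw":0},{"linear":[0,0,0],"angular":[0,0,0],"claw":0}]}}

```text
time: 28.37
tcp_pos: [0.5382, 0.1596, 0.2472]
eef_rot: [[-0.915, 0.404, -0.001], [0.404, 0.915, -0.0], [0.001, -0.001, -1.0]]
ft_force: [0.4, -0.4, -0.1]
gripper_width: 0.0932
```

```bash
python3 - <<'E'
from h import *
s=manip.state();im=optics.read_camera("wrist");c=cam("wrist",s);print(s["time"],s["tcp_pos"].round(4),s["ft_force"].round(1))
g=(.5376,.1601)
print("base",fit(c,im,.012,.05,g,.004))
for z,r in((.042,.0265),(.059,.0214),(.073,.0164),(.075,.0098)):print(z,fit(c,im,z,r,g,.002))
sd=optics.read_camera("side")
a=cv2.resize(im[60:260,220:440],None,fx=2.5,fy=2.5,interpolation=2);b=cv2.resize(sd[150:205,265:315],None,fx=5,fy=5,interpolation=2)
b=cv2.copyMakeBorder(b,0,500-275,0,0,0);cv2.imwrite("pics/end.png",np.hstack([a,b]))
E
```

```text
28.3667 [0.5382 0.1596 0.2472] [ 0.4 -0.4 -0.1]
base (array([0.53812, 0.16034]), np.float64(0.04884), np.int64(132), np.float64(0.00025))
0.042 (array([0.53741, 0.16056]), np.float64(0.0252), np.int64(81), np.float64(0.00028))
0.059 (array([0.53699, 0.16028]), np.float64(0.02048), np.int64(111), np.float64(0.00025))
0.073 (array([0.53837, 0.16018]), np.float64(0.01633), np.int64(99), np.float64(0.00017))
0.075 (array([0.5378, 0.1594]), np.float64(0.01091), np.int64(129), np.float64(0.00028))
```

View pics/end.png

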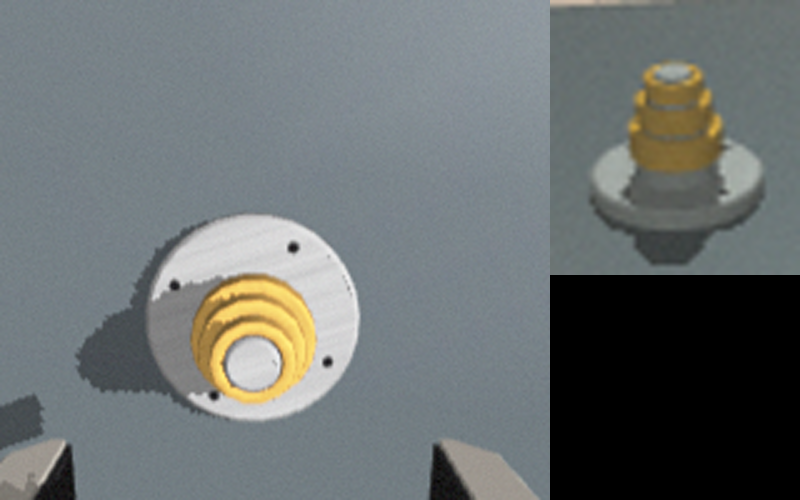

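The three brass rings are stacked level and concentric, with the arbor's top just proud of the small one at (253,362). The side crop shows the same, and the gripper is clear. I'm handing it in.

```bash
python3 -c "
from station import ticket;print(ticket.job_done())"
```

```text
the job is handed in; nothing more can be done
None
```

All three spacers are on the arbor, large, then medium, then small, and the job was handed in at about 28 s of the 69 s allowed.

**Seating:** each spacer stopped hard within 0.1 mm of the tool height worked out from its own grasp. The highest vertical force I read at the wrist was about 7.5 N for the large, 11 N for the medium and 10 N for the small. The medium and small readings on the final press are slightly above the advised 8 N, but well below the 35 N limit.

**Final check:** the wrist and side pictures show the stack level and concentric, with the gripper open and about 100 mm above. I moved no bystander knowingly, but I did not measure their positions again at the end.

**Disagreements:**
- Circle fits from the wrist camera scattered by about 0.5–1.5 mm, in the final check too. The edges of the lower rings are partly hidden there, so centring rests on the close fit as well as the pictures.
- I threw out an early joint calibration fit because of one bad edge match.

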